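Hang the dipping screen to dry and start the dryer

TASK

Take the washed dipping screen out of the slotted rack and hang it by its eye on the drying stand's hook, bringing it in sideways over the lip and letting it down into the throat. Then push in the selector on the control box, turn it clockwise to the other position and let it spring back up. Leave the small bowl, the ring cutter and the tape roll where they are.

Things in the scene. Friction and masses are not known exactly. Their poses are not given: they have to be found in the camera images.
- screen_tab (a point): Centre of the black grip tab (26 mm wide along x, 12 mm thick along y, 50 mm tall) on top of the loose dipping screen: a flat upright steel frame of about 160 g, 90 (x) x 12 (y) x 198 mm (z), both faces alike; mesh square below, eye in the middle, tab on top. This point is 176 mm above the screen's bottom, 36 mm above the eye's upper edge. Axes: the screen's own, z up. Starts upright in the rack.
- screen_eye (a point): Middle of the upper edge of the screen's eye, 140 mm above its bottom, mid thickness. The eye is a rectangular window right through along y, 30 mm wide (x), reaching 38 mm down from here. When hung, this edge rests on the hook's bar. Axes: the screen's own.
- slot_rack: Fixed aluminium rack 140 (x) x 90 (y) x 81 mm, origin under its centre, x away from the robot. Its slot, open at the top, is 94 (x) x 15 mm, its floor 53 mm above the table, 28 mm deep; the screen stands in it, faces square to y. Lift straight up 35 mm or more to clear it.
- drying_stand: Fixed grey stand, origin on the table under mid throat of its hook; x away from the robot, z up. Base x -60 to 155, y +-100 mm; column front at x = 95 mm. A wire shelf (underside 370 mm high, y +-104 mm, front rail to x = -14 mm) hangs over the hook: there, lean the tool 30 to 50 degrees from vertical, fingers pointing down and away from the robot, gripper back towards the robot.
- hook_throat (a point): Top of the hook's bar, mid throat, 190 mm above the table; axes as the stand's. The 8 mm round bar comes from the column at y = +17 mm, bends, runs along -y at x = 0 (throat y -13 to +13 mm) and ends in an upturned lip at y = -17 mm, top 10 mm above the throat. Open towards -y: bring the screen, faces square to y, along +y with the lip passing through its eye, then lower it.
- selector_grip (a point): Middle of the selector's black bar grip, on its upright turning axis: bar 50 mm long (x), 12 mm wide (y), 25 mm high, on a round skirt of 28 mm radius; this point is 12 mm below the bar's top, 13 mm above the skirt, 84 mm above the table when up. A white line on the bar's +x end points to the chosen mark. On top of the control box.
- control_box: The fixed grey control box, 120 x 120 x 55 mm, origin under its centre; the selector's axis is at its centre. The two marks lie towards its +x and 60 degrees clockwise from that.
- selector (a joint): Selector angle, rad: 0 at the start position, grows clockwise seen from above, the other position is at 1.047 with a stop just beyond (1.067). Locked while it is up; it turns only when pushed down by at least 4.5 mm and stays down between the positions.
- selector_press (a joint): How far the selector is pushed down, m: 0 up, 0.007 at the bottom stop; its spring needs about 3 N to start and 9 N at the bottom.
- small_bowl: Steel bowl 117 mm wide, 45 mm high, origin under its centre; bystander.
- ring_cutter: Steel ring cutter 67 mm wide, 28 mm high, origin under its centre; bystander.
- tape_roll: Roll of cream tape 96 mm wide, 25 mm high, lying flat, origin under its centre; bystander.
Not all that is in view belongs to the job. What is shaped like the control_box but pink is not meant.

How it is judged:
By the outcome, as a careful person would: the job done as asked, in the order asked, and still so for the second after the job is handed in, with the robot touching nothing.
It also fails if it takes over 64 s, if anything falls off the work surface, if the arm or the gripper's body presses on something with over 40 N, if the wrist force passes 120 N, or if a joint passes its speed limit or range.

ROBOT

A 6-joint arm with a two-finger parallel gripper is mounted at the origin on a cart in front of the work surface, level with it; the furniture and walls round the work are solid. World frame = base frame: x ahead of the robot, y to its left, z up, the work surface at z = 0. Lengths are in m, angles in rad, forces in N, time in s.
With the tool pointing down it reaches from about 0.375 to 0.925 m from the base axis. Payload 5.7 kg.
Tool frame: the origin (TCP) lies at the very end of the fingers, on their centre line; the grasp point (between the pads) lies 19 mm behind it; z points along the fingers, y is the direction in which the jaws open and shut (so a half turn about z gives the same grasp; the last joint's range is limited). The gripper opens to 88 mm and grips with 3 to 60 N. Pads are 20 mm wide; open, the fingers measure 115 mm over their backs; the gripper's body (75 mm by 178 mm) begins 61 mm behind the grasp point.
Start: joints at [1.224, 0.359, 1.51, -0, 1.272, -0.115], TCP at [0.138, 0.584, 0.223] pointing down, gripper open.
Joint ranges: [-2.97, 2.97], [-1.01, 2.36], [0.21, 2.38], [-0.96, 4.11], [0.2, 2.71], [-2.98, 2.98]. Speed limits (rad/s): [2.39, 2.39, 3.14, 3.14, 3.14, 3.14].

INTERFACE

Orientations are given as a unit quaternion [x, y, z, w].
In Python, from workcell import env gives the robot as it stands. The module is installed in compiled form; this text tells all that it offers.
- The arm moves only by the tool apply_moves, never from a script. Its argument "plan" is a list of rows, each an object with "linear": the shift along the world's x, y, z in cm, a list of three; "twist": the turn, a rotation vector about the world's x, y, z in degrees, a list of three. A call has 1 to 10 rows; each row shifts and turns the commanded pose from where the row before left it; what a row does not reach is not made up. A row lasts 1/8 s, in which the tool goes at most 62.5 mm and 10.7 degrees, less where a joint would pass 70% of its speed; a pose out of reach is approached as far as the arm can. A call is refused whole if a number of a shift passes 6.25 or a number of a turn 10.7, either way. A call with a gripper value outside its range is refused whole. "fingers" is the finger opening in cm, from 0 to 8.78, set as the call begins (left out, the last holds). The fingers move at their own pace and stop on an object; "grip_force" is the grip in N (left out, the last holds). Time passes only in rows, so rows that do not move let the fingers close. It gives the time, the measured TCP pose, the force and the opening at its end, in the units of the state.
- env.sense(): the state, without advancing time (a new reading comes with each control period).
- env.read_camera(name): name is "side" or "top" or "wrist"; returns a dict with "pixels" (400x640x3 uint8, red, green, blue), "K" (3x3 intrinsics, pixels), "k1" (the pictures are not rectified: a ray, as slopes to the right and down, at radius r is drawn at 1 + k1 r^2 times it, then the intrinsics apply), "rvec" (rotation vector, rad) and "tvec" (3), from world to camera coordinates, as OpenCV has them. Camera axes: x right, y down, z forward; pixel columns grow to the right and rows downward; lengths in m; the calibration is good to about 2 mm. A picture is of the moment at which its call begins. There is no depth.
- env.sign_off(): hands the job in, once; it reports no verdict.
Trained networks look in the newest picture that a camera, given by its name, has taken for a name from the list of things; names that differ only in an ending like _2 or _b are one class to them, and where a whole thing is asked for, a point or a joint stands for the part that bears it (a point fixed in the world has none). Each returns a list of dicts, best first, with "conf" (0 to 1); they miss things now and then, are a little off and sometimes report something else, mostly with a low value. They report only what shows in the picture. A call takes as long as a camera call. They do not tell look-alikes from the thing itself.
- env.regions_of(camera, thing): "mask" (400x640 bool, what is visible of it) and "xy" ([column, row] in pixels, amid what is visible of it).
The state is a dict: "clock": time; "q": joint angles; "qd": joint speeds; "effort": joint torques, N m; "tcp_pos": TCP position; "tool_rot": TCP orientation; "contact_force": force on the tool from outside, world axes, zero at the start; "torque": the same for the moment, N m; "finger_gap": finger opening in m.
Only numpy, scipy, OpenCV 4.12 (cv2) and the standard library are available. Lean on these libraries where they do the work, as an engineer would, in place of code of your own. Each camera call takes 0.05 s, during which the arm holds its last target.

## Working session

There is one attempt and no reset: what is moved stays moved. The work goes in short steps, Python scripts to look and compute and a tool call to move; the robot and the scene stay as the last step left them, time stands still between calls to the robot, and variables do not carry over. Pictures are saved under pics/ and viewed, and the job is handed in when it is done.

Besides the shell and the picture viewer there is one more tool, called after ">>>" as name([rows], argument=value, ...), one row to a line, values as JSON. apply_moves: Moves the arm, as the interface text tells. Its arguments: {"type":"object","properties":{"plan":{"type":"array","items":{"type":"object","properties":{"linear":{"type":"array","items":{"type":"number"}},"twist":{"type":"array","items":{"type":"number"}}}}},"fingers":{"type":"number"},"grip_force":{"type":"number"}},"required":["plan"]}

```bash
mkdir -p pics; ls; cat > h.py <<'E'
import numpy as np, cv2, pickle
from workcell import env
from scipy.spatial.transform import Rotation as R
def shot(name,fn=None):
    c=env.read_camera(name)
    if fn: cv2.imwrite('pics/'+fn,cv2.cvtColor(c['pixels'],cv2.COLOR_RGB2BGR))
    pickle.dump(c,open(f'{name}.pkl','wb'))
    return c
def ray(c,uv):
    K=c['K'];k1=c['k1']
    d=np.array([(uv[0]-K[0,2])/K[0,0],(uv[1]-K[1,2])/K[1,1]])
    u=d.copy()
    for _ in range(30): u=d/(1+k1*(u@u))
    Rm=cv2.Rodrigues(np.array(c['rvec'],float))[0]
    o=-Rm.T@np.array(c['tvec']).ravel()
    v=Rm.T@np.array([u[0],u[1],1.]); return o,v/np.linalg.norm(v)
def atz(c,uv,z):
    o,v=ray(c,uv); return o+v*(z-o[2])/v[2]
def proj(c,p):
    Rm=cv2.Rodrigues(np.array(c['rvec'],float))[0]
    q=Rm@np.array(p)+np.array(c['tvec']).ravel(); s=q[:2]/q[2]
    s=s*(1+c['k1']*(s@s)); K=c['K']
    return np.array([K[0,0]*s[0]+K[0,2],K[1,1]*s[1]+K[1,2]])
def tri(rays):
    A=np.zeros((3,3));b=np.zeros(3)
    for o,v in rays:
        P=np.eye(3)-np.outer(v,v);A+=P;b+=P@o
    return np.linalg.solve(A,b)
E
python3 - <<'E'
from h import *
np.set_printoptions(precision=4,suppress=True)
for n in ['side','top','wrist']:
    c=shot(n,n+'0.png'); o,v=ray(c,(320,200)); print(n,o,v,c['K'][0,0],c['k1'])
    for t in ['screen_tab','screen_eye','slot_rack','drying_stand','selector_grip','control_box','small_bowl','ring_cutter','tape_roll']:
        for r in env.regions_of(n,t)[:3]:
            print(n,t,round(r['conf'],2),np.round(r['xy']),r['mask'].sum())
print(env.sense())
E
```

```text
pics
side [ 0.1665 -0.9927  0.9758] [ 0.2553  0.7999 -0.5432] 420.6782938774466 -0.0017586844056417872
side screen_tab 0.89 [373. 298.] 882
side screen_eye 0.97 [373. 298.] 923
side screen_eye 0.3 [376. 239.] 5353
side slot_rack 0.65 [369. 328.] 1545
side drying_stand 0.96 [377. 236.] 5501
side selector_grip 0.6 [266. 160.] 108
side control_box 0.89 [268. 171.] 593
side control_box 0.67 [286. 212.] 870
side small_bowl 0.73 [339. 211.] 446
side tape_roll 0.74 [301. 258.] 380
side tape_roll 0.65 [310. 281.] 293
top [0.3074 0.2042 1.6805] [ 0.1525  0.0067 -0.9883] 386.2033638874284 -0.08816887640240254
top screen_tab 0.66 [427. 210.] 504
top screen_tab 0.59 [442. 197.] 241
top screen_eye 0.55 [445. 198.] 232
top slot_rack 0.84 [426. 209.] 487
top drying_stand 0.93 [377. 178.] 3364
top selector_grip 0.44 [283. 225.] 104
top control_box 0.73 [284. 226.] 853
top small_bowl 0.88 [309. 176.] 555
top ring_cutter 0.68 [426. 207.] 482
top tape_roll 0.43 [343. 217.] 1
wrist [0.0706 0.5992 0.3852] [ 0.2413 -0.0316 -0.9699] 306.4797265987652 -0.038901446863946476
wrist control_box 0.88 [419. 345.] 644
{'clock': 1.5, 'q': array([ 1.2239,  0.3588,  1.5104,  0.    ,  1.2725, -0.1151]), 'qd': array([ 0.0016, -0.0001,  0.0012, -0.0004,  0.0008,  0.0004]), 'effort': array([  0.0006, -51.5322, -27.1125,   0.0675,   0.0245,  -0.    ]), 'tcp_pos': array([0.1378, 0.5839, 0.2226]), 'tool_rot': array([ 0.1157,  0.9933, -0.    , -0.    ]), 'contact_force': array([-0.8929, -0.1381, -0.609 ]), 'torque': array([ 0.0023,  0.0219, -0.0052]), 'finger_gap': 0.087942121643327}
```

View pics/side0.png

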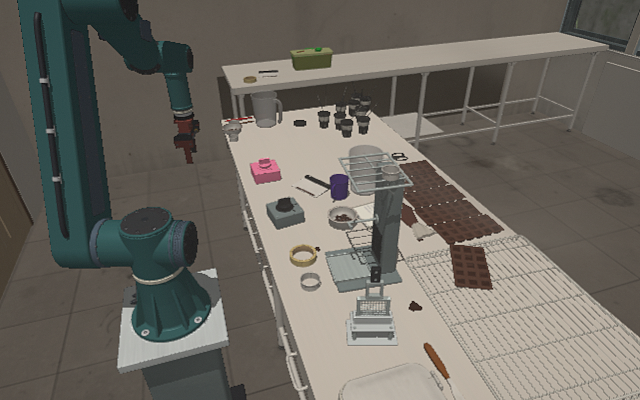

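View pics/top0.png

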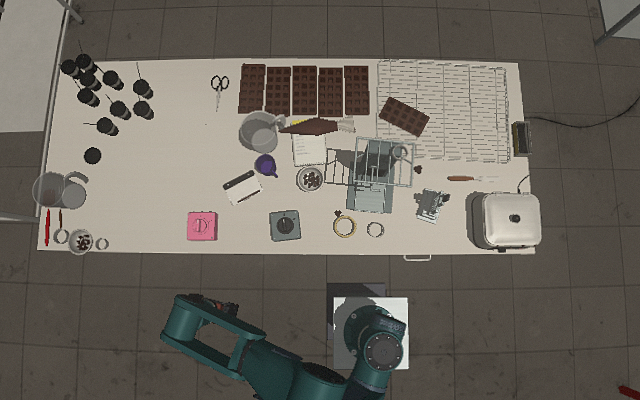

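View pics/wrist0.png

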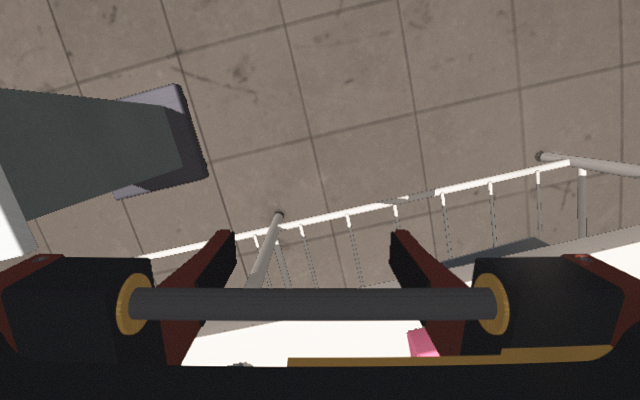

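```bash
python3 - <<'E'
from h import *
t=cv2.imread('pics/top0.png');s=cv2.imread('pics/side0.png')
cv2.imwrite('pics/t1.png',cv2.resize(t[120:255,330:470],None,fx=5,fy=4.4*5/4.4,interpolation=3)[:600])
a=cv2.resize(t[125:245,320:460],None,fx=5,fy=5,interpolation=3); cv2.imwrite('pics/t1.png',a)
cv2.imwrite('pics/s1.png',cv2.resize(s[145:355,310:440],None,fx=2.85,fy=2.85,interpolation=3))
cv2.imwrite('pics/t2.png',cv2.resize(t[200:250,180:310],None,fx=6,fy=6,interpolation=3))
E
```

```text
(no output)
```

View pics/t1.png

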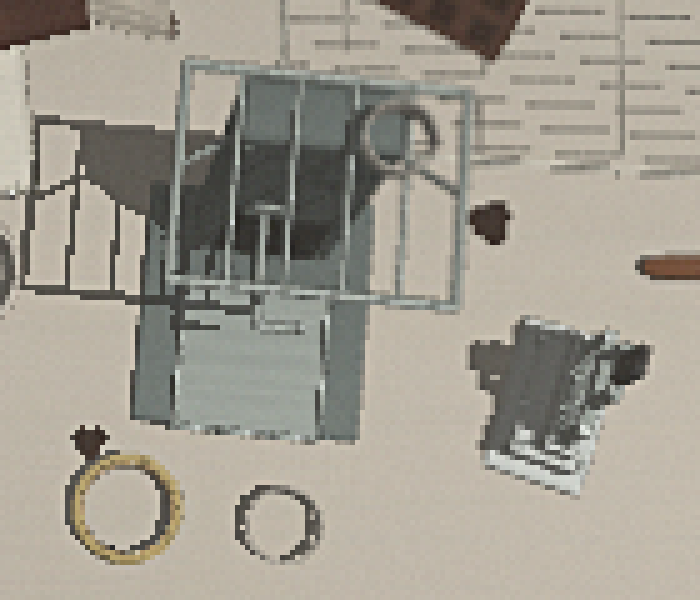

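View pics/s1.png

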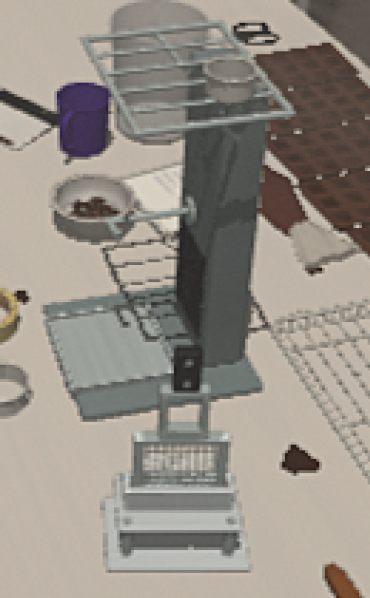

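View pics/t2.png

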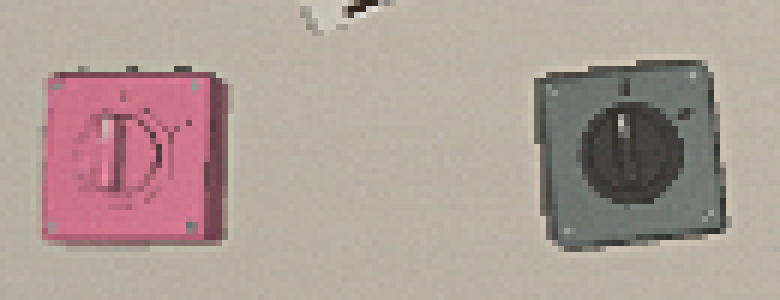

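```bash
cat > fit.py <<'E'
from h import *
from scipy.optimize import least_squares
def fit(obs,x0,verbose=1):
    # obs: list of (cam dict, local pt, uv, weight); params x,y,yaw
    def f(p):
        Rz=R.from_euler('z',p[2]).as_matrix(); t=np.array([p[0],p[1],0])
        return np.concatenate([(proj(c,Rz@np.array(l)+t)-uv) for c,l,uv in obs])
    s=least_squares(f,x0,loss='soft_l1'); 
    if verbose: print('pose',s.x[:2].round(4),np.degrees(s.x[2]).round(2)); print(f(s.x).reshape(-1,2).round(1).tolist())
    return s.x
E
python3 - <<'E'
from fit import *
T=pickle.load(open('top.pkl','rb'));S=pickle.load(open('side.pkl','rb'))
t1=lambda x,y:np.array([320+x/5-.4,125+y/5-.4])
s1=lambda x,y:np.array([310+x/2.85-.3,145+y/2.85-.3])
t2=lambda x,y:np.array([180+x/6-.4,200+y/6-.4])
print('stand')
fit([(T,(-.06,.1,.0),t1(133,418)),(T,(-.06,-.1,.0),t1(359,441)),
 (T,(-.014,.104,.37),t1(168,282)),(T,(-.014,-.104,.37),t1(460,307)),
 (S,(-.06,.1,0.0),s1(44,305)),(S,(-.06,-.1,0.0),s1(80,418)),(S,(-.014,-.104,.37),s1(128,136)),(S,(-.014,.104,.37),s1(80,40)),
 (S,(0,-.017,.2),s1(115,226))],[.6,.05,-.1])
print('rack')
fit([(T,(-.07,.045,0),t1(483,462)),(T,(-.07,-.045,0),t1(578,495)),
 (S,(-.07,-.045,0),s1(108,570)),(S,(.07,-.045,0),s1(250,570)),(T,(0,0,.254),t1(630,362)),(S,(0,0,.229),s1(187,368))],[.6,-.1,-.3])
print('box')
fit([(T,(.06,.06,.055),t2(536,75)),(T,(.06,-.06,.055),t2(710,60)),(T,(-.06,.06,.055),t2(558,248)),(T,(-.06,-.06,.055),t2(728,228)),(T,(0,0,.06),t2(633,153))],[.5,.4,.1])
E
```

```text
stand
pose [ 5.797e-01 -1.000e-04] -6.39
[[-1.3, -0.1], [-1.3, 0.5], [-1.9, -0.2], [-0.8, 1.7], [-0.6, 1.5], [0.2, 1.7], [1.7, 1.0], [0.2, 0.1], [1.0, 0.8]]
rack
pose [ 0.5442 -0.2678] -17.34
[[-0.9, 0.5], [-0.4, 0.0], [-0.3, 0.9], [0.2, 0.0], [1.8, -0.8], [0.0, -1.0]]
box
pose [0.4506 0.3616] 6.94
[[0.7, 0.5], [-0.2, -0.2], [-0.2, -0.1], [-0.1, -0.0], [-0.1, -0.2]]
```

```bash
cat >> h.py <<'E'
def orient(lean_deg,psi_deg):
    a=np.radians(lean_deg);c,s=np.cos(a),np.sin(a)
    M=np.array([[-c,0,s],[0,1,0],[-s,0,-c]])
    return R.from_euler('z',psi_deg,degrees=True)*R.from_matrix(M)
def delta(p,Rt,p0=None,R0=None,st=None):
    st=st or env.sense()
    p0=st['tcp_pos'] if p0 is None else p0
    R0=R.from_quat(st['tool_rot']) if R0 is None else R0
    d=(np.array(p)-p0)*100; w=np.degrees((Rt*R0.inv()).as_rotvec())
    print('cm',d.round(2),'deg',w.round(2),'min rows',round(max(np.linalg.norm(d)/6.25,np.linalg.norm(w)/10.7),1))
E
python3 - <<'E'
from h import *
Rt=orient(35,-17.3); z=Rt.as_matrix()[:,2]
tab=np.array([.5442,-.2678,.229]); g=tab+.019*z; pre=g-.12*z
print(g,pre)
delta([.43,.28,.38],R.from_quat(env.sense()['tool_rot']))
delta(pre+[0,0,.03],Rt,p0=np.array([.43,.28,.38]))
E
```

```text
[ 0.55460494 -0.27104078  0.21343611] [ 0.48888954 -0.25057271  0.31173436]
cm [ 29.22 -30.39  15.74] deg [0. 0. 0.] min rows 7.2
cm [  5.89 -53.06  -3.83] deg [ -9.23 -33.77  -3.89] min rows 8.6
```

>>> apply_moves([
  {"linear": [2.9,-3.0,1.6]},
  {"linear": [2.9,-3.0,1.6]},
  {"linear": [2.9,-3.0,1.6]},
  {"linear": [2.9,-3.0,1.6]},
  {"linear": [2.9,-3.0,1.6]},
  {"linear": [2.9,-3.0,1.6]},
  {"linear": [2.9,-3.0,1.6]},
  {"linear": [2.9,-3.0,1.6]},
  {"linear": [2.9,-3.0,1.6]},
  {"linear": [2.9,-3.0,1.6]},
])

```text
invalid input
```

>>> apply_moves([
  {"linear": [0.4,-3.8,-0.3],"twist": [-0.6,-2.4,-0.3]},
  {"linear": [0.4,-3.8,-0.3],"twist": [-0.6,-2.4,-0.3]},
  {"linear": [0.4,-3.8,-0.3],"twist": [-0.6,-2.4,-0.3]},
  {"linear": [0.4,-3.8,-0.3],"twist": [-0.6,-2.4,-0.3]},
  {"linear": [0.4,-3.8,-0.3],"twist": [-0.6,-2.4,-0.3]},
  {"linear": [0.4,-3.8,-0.3],"twist": [-0.6,-2.4,-0.3]},
  {"linear": [0.4,-3.8,-0.3],"twist": [-0.6,-2.4,-0.3]},
  {"linear": [0.4,-3.8,-0.3],"twist": [-0.6,-2.4,-0.3]},
  {"linear": [0.4,-3.8,-0.3],"twist": [-0.6,-2.4,-0.3]},
  {"linear": [0.4,-3.8,-0.3],"twist": [-0.6,-2.4,-0.3]},
])

```text
clock: 2.75
tcp_pos: [0.1779, 0.2029, 0.1927]
tool_rot: [0.139, 0.967, -0.027, 0.213]
contact_force: [-0.2, -0.6, 0.2]
finger_gap: 0.0879
```

>>> apply_moves([
  {"linear": [0.4,-3.7,-0.3],"twist": [-0.8,-2.4,-0.2]},
  {"linear": [0.4,-3.7,-0.3],"twist": [-0.8,-2.4,-0.2]},
  {"linear": [0.4,-3.7,-0.3],"twist": [-0.8,-2.4,-0.2]},
  {"linear": [0.4,-3.7,-0.3],"twist": [-0.8,-2.4,-0.2]},
  {"linear": [0,0,0]},
])

```text
invalid input
```

```bash
python3 - <<'E'
from h import *
np.set_printoptions(precision=4,suppress=True)
c=shot('wrist','w1.png'); 
s=env.sense();print(s['clock'],s['tcp_pos'],R.from_quat(s['tool_rot']).as_matrix(),s['q'])
for t in ['screen_tab','slot_rack']:
    for r in env.regions_of('wrist',t)[:2]: print(t,r['conf'],r['xy'],r['mask'].sum())
E
```

```text
2.8 [0.1763 0.1965 0.1911] [[-0.8704  0.2816  0.4038]
 [ 0.255   0.9595 -0.1194]
 [-0.4211 -0.001  -0.907 ]] [ 1.1913 -0.1005  2.2716 -0.5234  0.9953  0.2006]
```

View pics/w1.png

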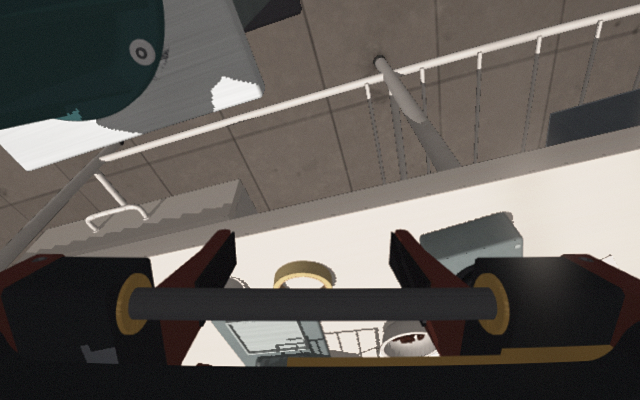

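The rows need both fields; only the middle call ran. The arm is clear of everything, so I'm rerouting from here.

```bash
python3 - <<'E'
from h import *
Rt=orient(35,-17.3); 
delta([.36,.05,.38],Rt)
delta([.489,-.25,.342],Rt,p0=np.array([.36,.05,.38]),R0=Rt)
E
```

```text
cm [ 18.29 -15.22  18.78] deg [-3.22 -9.77 -1.05] min rows 4.8
cm [ 12.9 -30.   -3.8] deg [0. 0. 0.] min rows 5.3
```

>>> apply_moves([
  {"linear": [1.8,-1.5,1.9],"twist": [-0.3,-1,-0.1]},
  {"linear": [1.8,-1.5,1.9],"twist": [-0.3,-1,-0.1]},
  {"linear": [1.8,-1.5,1.9],"twist": [-0.3,-1,-0.1]},
  {"linear": [1.8,-1.5,1.9],"twist": [-0.3,-1,-0.1]},
  {"linear": [1.8,-1.5,1.9],"twist": [-0.3,-1,-0.1]},
  {"linear": [1.8,-1.5,1.9],"twist": [-0.3,-1,-0.1]},
  {"linear": [1.8,-1.5,1.9],"twist": [-0.3,-1,-0.1]},
  {"linear": [1.8,-1.5,1.9],"twist": [-0.3,-1,-0.1]},
  {"linear": [1.8,-1.5,1.9],"twist": [-0.3,-1,-0.1]},
  {"linear": [1.8,-1.5,1.9],"twist": [-0.3,-1,-0.1]},
])

```text
clock: 4.15
tcp_pos: [0.3595, 0.054, 0.3846]
tool_rot: [0.143, 0.942, -0.042, 0.3]
contact_force: [1.2, 1.4, -1.1]
finger_gap: 0.0879
```

>>> apply_moves([
  {"linear": [1.3,-3.0,-0.4],"twist": [0,0,0]},
  {"linear": [1.3,-3.0,-0.4],"twist": [0,0,0]},
  {"linear": [1.3,-3.0,-0.4],"twist": [0,0,0]},
  {"linear": [1.3,-3.0,-0.4],"twist": [0,0,0]},
  {"linear": [1.3,-3.0,-0.4],"twist": [0,0,0]},
  {"linear": [1.3,-3.0,-0.4],"twist": [0,0,0]},
  {"linear": [1.3,-3.0,-0.4],"twist": [0,0,0]},
  {"linear": [1.3,-3.0,-0.4],"twist": [0,0,0]},
  {"linear": [1.3,-3.0,-0.4],"twist": [0,0,0]},
  {"linear": [1.3,-3.0,-0.4],"twist": [0,0,0]},
])

```text
clock: 5.4
tcp_pos: [0.4893, -0.2484, 0.3436]
tool_rot: [0.143, 0.942, -0.043, 0.3]
contact_force: [-0.1, 0.2, 0.1]
finger_gap: 0.0876
```

```bash
python3 - <<'E'
from h import *
np.set_printoptions(precision=4,suppress=True)
c=shot('wrist','w2.png'); 
s=env.sense();print(s['clock'],s['tcp_pos'],R.from_quat(s['tool_rot']).as_matrix(),s['q'])
for t in ['screen_tab','slot_rack']:
    for r in env.regions_of('wrist',t)[:2]: print(t,r['conf'],r['xy'],r['mask'].sum())
E
```

```text
5.45 [ 0.4909 -0.252   0.3438] [[-0.778   0.2975  0.5533]
 [ 0.2441  0.9547 -0.1699]
 [-0.5788  0.0029 -0.8154]] [-0.7954 -0.0994  1.93    0.3978  0.7939 -2.2691]
screen_tab 0.66 [308.4, 132.2] 1749
slot_rack 0.65 [308.7, 56.8] 6150
```

View pics/w2.png

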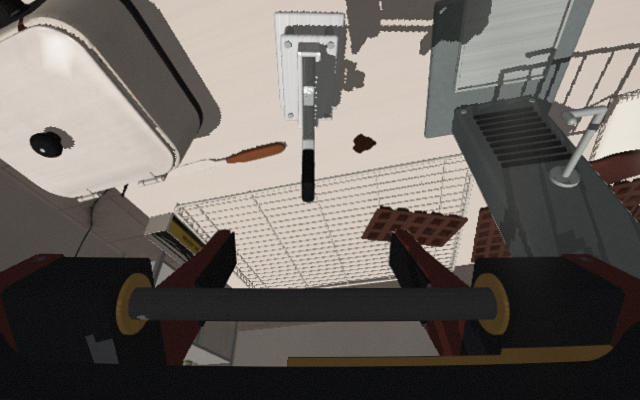

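```bash
python3 - <<'E'
from h import *
t=cv2.imread('pics/w2.png')
cv2.imwrite('pics/w2c.png',cv2.resize(t[0:210,260:360],None,fx=2.85,fy=2.85,interpolation=3))
cv2.imwrite('pics/w2d.png',cv2.resize(t[40:210,420:640],None,fx=3.5,fy=3.5,interpolation=3))
E
```

```text
(no output)
```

View pics/w2c.png

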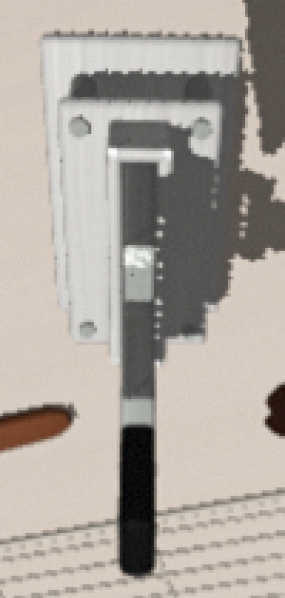

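View pics/w2d.png

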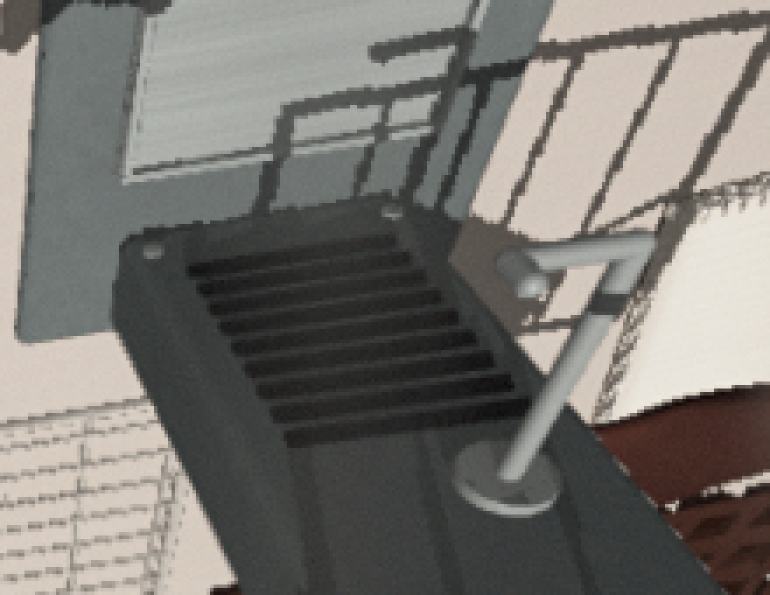

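```bash
python3 - <<'E'
from fit import *
W=pickle.load(open('wrist.pkl','rb'))
c2=lambda x,y:np.array([260+x/2.85-.3,y/2.85-.3])
d2=lambda x,y:np.array([420+x/3.5-.35,40+y/3.5-.35])
zt=.251
obs=[(W,(-.013,.006,zt),c2(120,525)),(W,(-.013,-.006,zt),c2(155,525))]
obs=[(W,(.013,0,zt),c2(137,577)),(W,(-.013,0,zt),c2(137,525)),(W,(-.013,0,.204),c2(137,426)),(W,(-.013,.0,.204-.011),c2(137,399)),
 (W,(-.07,.045,0),c2(240,36)),(W,(-.07,-.045,0),c2(40,36)),
 ]
p=fit(obs,[.544,-.268,-.3])
Rz=R.from_euler('z',p[2]).as_matrix();t=np.array([p[0],p[1],0])
for l in [(-.045,.0075,.081),(-.047,-.0075,.081),(-.047,0,.053),(-.045,0,.155),(.013,0,.251),(-.013,0,.251)]:
    q=(proj(W,Rz@np.array(l)+t)-[260,0])*2.85; print(l,q.round(0))
o,_=ray(W,(320,200));print('cam',o)
print('stand')
S=fit([(W,(0,-.017,.2),d2(530,288)),(W,(0,.017,.19),d2(650,240)),(W,(.095,.017,.186),d2(508,478)),(W,(-.06,-.1,0),d2(20,342)) if 0 else (W,(0,.0,.19),d2(590,247))],[.58,0,-.1])
E
```

```text
pose [ 0.5427 -0.2696] -17.83
[[-0.0, 0.9], [-0.1, -0.1], [0.2, -0.2], [0.2, 2.1], [-0.1, -0.4], [-0.2, -1.1]]
(-0.045, 0.0075, 0.081) [156. 169.]
(-0.047, -0.0075, 0.081) [120. 164.]
(-0.047, 0, 0.053) [138. 134.]
(-0.045, 0, 0.155) [137. 264.]
(0.013, 0, 0.251) [136. 579.]
(-0.013, 0, 0.251) [136. 524.]
cam [ 0.34580103 -0.20499593  0.43670556]
stand
pose [ 0.5753 -0.0013] -4.72
[[2.6, -1.2], [-0.2, 0.4], [0.1, -1.1], [-1.7, 1.4]]
```

```bash
python3 - <<'E'
from fit import *
W=pickle.load(open('wrist.pkl','rb'));T=pickle.load(open('top.pkl','rb'));S=pickle.load(open('side.pkl','rb'))
t1=lambda x,y:np.array([320+x/5-.4,125+y/5-.4])
s1=lambda x,y:np.array([310+x/2.85-.3,145+y/2.85-.3])
d2=lambda x,y:np.array([420+x/3.5-.35,40+y/3.5-.35])
w=[(W,(0,-.017,.198),d2(530,285)),(W,(0,.017,.19),d2(650,240)),(W,(.093,.017,.186),d2(508,478)),(W,(0,.0,.19),d2(590,247)),(W,(.155,-.1,0),d2(18,342))]
fit(w,[.58,0,-.1])
fit(w+[(T,(-.06,.1,.0),t1(133,418)),(T,(-.06,-.1,.0),t1(359,441)),
 (T,(-.014,.104,.37),t1(168,282)),(T,(-.014,-.104,.37),t1(460,307)),
 (S,(-.06,.1,0.0),s1(44,305)),(S,(-.06,-.1,0.0),s1(80,418)),(S,(-.014,-.104,.37),s1(128,136)),(S,(-.014,.104,.37),s1(80,40)),
 (S,(0,-.017,.2),s1(115,226))],[.58,0,-.1])
Rt=orient(35,-17.8);z=Rt.as_matrix()[:,2]
g=np.array([.5427,-.2696,.229])+.019*z
print(g); delta(g-.05*z,Rt); delta(g,Rt,p0=g-.05*z,R0=Rt)
E
```

```text
pose [ 0.5762 -0.0012] -4.42
[[1.2, -0.8], [-0.4, 1.1], [1.1, -1.8], [-1.9, 2.1], [-0.4, -2.3]]
pose [0.5779 0.    ] -5.43
[[2.2, 0.1], [0.2, 2.5], [0.3, -0.7], [-1.1, 3.3], [-1.1, -2.3], [-1.1, 0.7], [-1.1, 0.6], [-1.9, 0.8], [-0.7, 1.7], [-1.5, 1.9], [0.2, 1.9], [1.7, 1.0], [-0.9, 0.3], [0.5, 0.9]]
[ 0.55307626 -0.27293145  0.21343611]
cm [ 3.68 -1.61 -8.86] deg [-0.26  0.29 -0.51] min rows 1.6
cm [ 2.73 -0.88 -4.1 ] deg [0. 0. 0.] min rows 0.8
```

>>> apply_moves([
  {"linear": [0.8,-0.3,-1.8],"twist": [0,0,0]},
  {"linear": [0.8,-0.3,-1.8],"twist": [0,0,0]},
  {"linear": [0.8,-0.4,-1.8],"twist": [0,0,0]},
  {"linear": [0.8,-0.3,-1.8],"twist": [-0.3,0.3,-0.5]},
  {"linear": [1.1,-0.4,-1.9],"twist": [0,0,0]},
  {"linear": [1.0,-0.4,-1.9],"twist": [0,0,0]},
  {"linear": [1.1,-0.4,-1.9],"twist": [0,0,0]},
  {"linear": [0,0,0],"twist": [0,0,0]},
])

```text
clock: 6.55
tcp_pos: [0.5519, -0.2698, 0.2127]
tool_rot: [0.146, 0.943, -0.046, 0.296]
contact_force: [0.2, -0.1, 0.2]
finger_gap: 0.0882
```

```bash
python3 - <<'E'
from h import *
np.set_printoptions(precision=4,suppress=True)
c=shot('wrist','w3.png');shot('side','s3.png') 
s=env.sense();print(s['clock'],s['tcp_pos'],s['q'])
t=cv2.imread('pics/s3.png')
cv2.imwrite('pics/s3c.png',cv2.resize(t[145:355,290:440],None,fx=2.85,fy=2.85,interpolation=3))
Rt=orient(35,-17.8)
delta([0.5531,-.2729,.2134],Rt)
E
```

```text
6.65 [ 0.552  -0.2704  0.2142] [-0.7088  0.1717  2.0147  0.5501  0.4409 -2.4115]
cm [ 0.11 -0.25 -0.08] deg [ 0.04 -0.02 -0.14] min rows 0.0
```

View pics/w3.png

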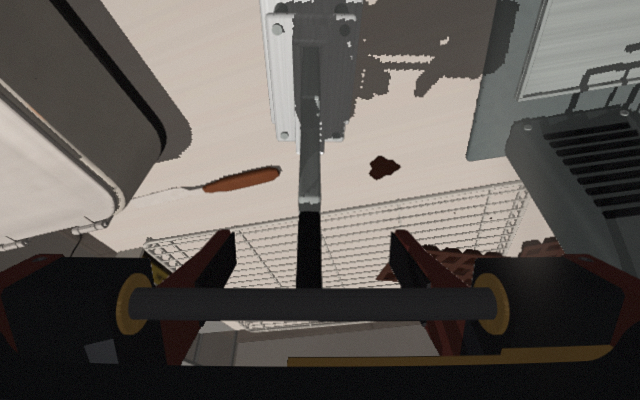

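View pics/s3c.png

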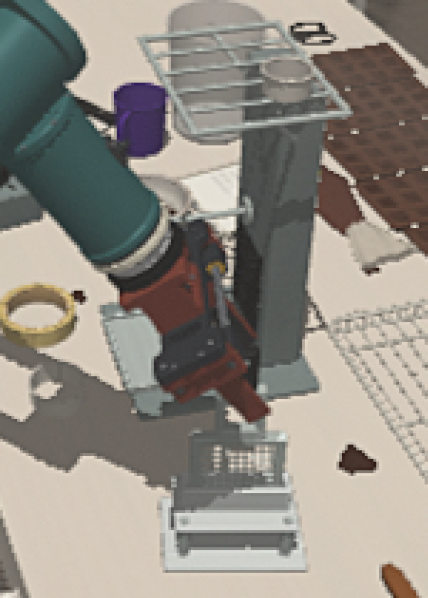

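>>> apply_moves([
  {"linear": [0.1,-0.2,-0.1],"twist": [0,0,0]},
  {"linear": [0,0,0],"twist": [0,0,0]},
  {"linear": [0,0,0],"twist": [0,0,0]},
])

```text
clock: 7.02
tcp_pos: [0.5528, -0.2732, 0.2131]
tool_rot: [0.147, 0.942, -0.047, 0.297]
contact_force: [-0.6, -0.8, -0.1]
finger_gap: 0.0877
```

>>> apply_moves([
  {"linear": [0,0,0],"twist": [0,0,0]},
  {"linear": [0,0,0],"twist": [0,0,0]},
  {"linear": [0,0,0],"twist": [0,0,0]},
  {"linear": [0,0,0],"twist": [0,0,0]},
  {"linear": [0,0,0],"twist": [0,0,0]},
  {"linear": [0,0,0],"twist": [0,0,0]},
], fingers=0, grip_force=35)

```text
clock: 7.78
tcp_pos: [0.5528, -0.2731, 0.2126]
tool_rot: [0.147, 0.942, -0.047, 0.297]
contact_force: [-0.5, -0.5, -0.5]
finger_gap: 0.0313
```

>>> apply_moves([
  {"linear": [0,0,0],"twist": [0,0,0]},
  {"linear": [0,0,0],"twist": [0,0,0]},
  {"linear": [0,0,0],"twist": [0,0,0]},
  {"linear": [0,0,0],"twist": [0,0,0]},
])

```text
clock: 8.28
tcp_pos: [0.5528, -0.2731, 0.2126]
tool_rot: [0.147, 0.942, -0.047, 0.297]
contact_force: [-0.0, 0.2, 0.1]
finger_gap: 0.0118
```

>>> apply_moves([
  {"linear": [0,0,0.6],"twist": [0,0,0]},
  {"linear": [0,0,0.6],"twist": [0,0,0]},
  {"linear": [0,0,0.8],"twist": [0,0,0]},
  {"linear": [0,0,0.8],"twist": [0,0,0]},
  {"linear": [0,0,0.8],"twist": [0,0,0]},
  {"linear": [0,0,0.8],"twist": [0,0,0]},
  {"linear": [0,0,0.8],"twist": [0,0,0]},
  {"linear": [0,0,0.8],"twist": [0,0,0]},
  {"linear": [0,0,0],"twist": [0,0,0]},
])

```text
clock: 9.4
tcp_pos: [0.5532, -0.2735, 0.2737]
tool_rot: [0.147, 0.942, -0.047, 0.298]
contact_force: [-1.2, -0.4, -2.0]
finger_gap: 0.012
```

```bash
python3 - <<'E'
from h import *
np.set_printoptions(precision=4,suppress=True)
c=shot('wrist','w4.png');shot('side','s4.png') 
s=env.sense();print(s['clock'],s['tcp_pos'],s['q'],s['contact_force'],s['torque'],s['finger_gap'])
t=cv2.imread('pics/s4.png')
a=cv2.resize(t[145:355,290:440],None,fx=2.85,fy=2.85,interpolation=3)
w=cv2.imread('pics/w4.png')[:, 250:450]; w=cv2.resize(w,(300,600))
cv2.imwrite('pics/s4c.png',np.hstack([a[:598],w[:598]]))
E
```

```text
9.5 [ 0.5528 -0.273   0.2726] [-0.7118  0.0892  1.933   0.4159  0.5877 -2.2594] [ 0.0842  0.8728 -2.3026] [0.1468 0.4582 0.0087] 0.011765228339418003
```

View pics/s4c.png

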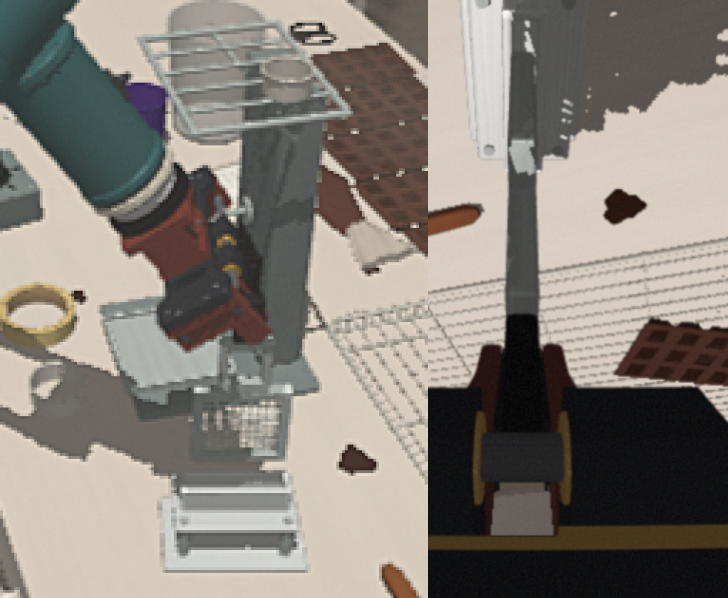

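```bash
cat > kin.py <<'E'
from h import *
from scipy.optimize import least_squares
def rz(a):return R.from_euler('z',a)
def ry(a):return R.from_euler('y',a)
def fk(q,k):
    a1,d1,L2,a3,L3,L6=k
    A=rz(q[0]); p=A.apply([a1,0,d1])
    A=A*ry(q[1]); p=p+A.apply([0,0,L2])
    A=A*ry(q[2]); p=p+A.apply([a3,0,L3])
    A=A*rz(SG[0]*q[3])*ry(q[4]); A=A*rz(SG[1]*q[5]); p=p+A.apply([0,0,L6])
    return p,A
SG=[1,1]
E
python3 - <<'E'
import kin; from kin import *
from scipy.spatial.transform import Rotation as R
D=[([1.2239,.3588,1.5104,0,1.2725,-.1151],[.1378,.5839,.2226],R.from_quat([.1157,.9933,0,0])),
([1.1913,-.1005,2.2716,-.5234,.9953,.2006],[.1763,.1965,.1911],R.from_matrix([[-.8704,.2816,.4038],[.255,.9595,-.1194],[-.4211,-.001,-.907]])),
([-.7954,-.0994,1.93,.3978,.7939,-2.2691],[.4909,-.252,.3438],R.from_matrix([[-.778,.2975,.5533],[.2441,.9547,-.1699],[-.5788,.0029,-.8154]])),
([-.7088,.1717,2.0147,.5501,.4409,-2.4115],[.552,-.2704,.2142],R.from_quat([.146,.943,-.046,.296])),
([-.7118,.0892,1.933,.4159,.5877,-2.2594],[.5528,-.273,.2726],R.from_quat([.147,.942,-.047,.298]))]
for s0 in (1,-1):
  for s1 in (1,-1):
    kin.SG[:]=[s0,s1]
    z=[np.linalg.norm(kin.fk(q,[0]*6)[1].as_matrix()[:,2]-r.as_matrix()[:,2]) for q,p,r in D]
    f=lambda k:np.concatenate([fk(q,k)[0]-p for q,p,r in D])
    s=least_squares(f,[.0,.3,.4,0,.4,.2])
    rel=[np.degrees((fk(q,s.x)[1].inv()*r).as_rotvec()).round(0).tolist() for q,p,r in D]
    print(s0,s1,np.round(z,2),s.x.round(3),np.abs(s.fun).max().round(4),rel)
E
```

```text
1 1 [0. 0. 0. 0. 0.] [-0.015  0.285  0.62   0.111  0.437  0.413] 0.0724 [[-0.0, -0.0, 90.0], [-0.0, -0.0, 90.0], [0.0, 0.0, 90.0], [-0.0, 0.0, 90.0], [0.0, -0.0, 90.0]]
1 -1 [0. 0. 0. 0. 0.] [-0.015  0.285  0.62   0.111  0.437  0.413] 0.0724 [[-0.0, -0.0, 77.0], [-0.0, -0.0, 113.0], [-0.0, -0.0, -170.0], [-0.0, -0.0, 174.0], [-0.0, -0.0, -169.0]]
-1 1 [0.   0.84 0.55 0.45 0.45] [ 0.201  0.012  0.487  0.136  0.386 -0.052] 0.1693 [[-0.0, -0.0, 90.0], [28.0, -43.0, 52.0], [-3.0, -39.0, 119.0], [2.0, -34.0, 145.0], [-3.0, -32.0, 128.0]]
-1 -1 [0.   0.84 0.55 0.45 0.45] [ 0.201  0.012  0.487  0.136  0.386 -0.052] 0.1693 [[-0.0, -0.0, 77.0], [38.0, -38.0, 73.0], [-29.0, 29.0, -133.0], [-22.0, 23.0, -126.0], [-23.0, 23.0, -126.0]]
```

```bash
cat > kin.py <<'E'
from h import *
from scipy.optimize import least_squares
def rz(a):return R.from_euler('z',a)
def ry(a):return R.from_euler('y',a)
def fk(q,k):
    a1,d1,L2,a3,L3,L6,yo,w,v=k
    A=rz(q[0]); p=A.apply([a1,yo,d1])
    A=A*ry(q[1]); p=p+A.apply([0,0,L2])
    A=A*ry(q[2]); p=p+A.apply([a3,0,L3])
    A=A*rz(q[3]); p=p+A.apply([0,w,0]); A=A*ry(q[4]); p=p+A.apply([v,0,0]); A=A*rz(q[5]+np.pi/2); p=p+A.apply([0,0,L6])
    return p,A
D=[([1.2239,.3588,1.5104,0,1.2725,-.1151],[.1378,.5839,.2226],R.from_quat([.1157,.9933,0,0])),
([1.1913,-.1005,2.2716,-.5234,.9953,.2006],[.1763,.1965,.1911],0),
([-.7954,-.0994,1.93,.3978,.7939,-2.2691],[.4909,-.252,.3438],0),
([-.7088,.1717,2.0147,.5501,.4409,-2.4115],[.552,-.2704,.2142],0),
([-.7118,.0892,1.933,.4159,.5877,-2.2594],[.5528,-.273,.2726],0)]
f=lambda k:np.concatenate([fk(q,k)[0]-p for q,p,r in D])
s=least_squares(f,[.0,.3,.5,0,.4,.2,0,0,0]); K=s.x
def ik(p,Rt,q0):
    g=lambda q:np.concatenate([(fk(q,K)[0]-p)*10,(fk(q,K)[1].inv()*Rt).as_rotvec()])
    s=least_squares(g,q0); return s.x,np.abs(s.fun).max()
E
python3 - <<'E'
from kin import *
np.set_printoptions(precision=3,suppress=True)
print(K,np.abs(s.fun).max())
S=np.array([.577,-.0005]);yaw=-5
Rt=orient(35,yaw);z=Rt.as_matrix()[:,2]
Ry=R.from_euler('z',yaw,degrees=True)
q=np.array(D[-1][0])
for l in [(0,-.085,.289),(0,-.085,.248),(0,0,.248),(0,0,.226)]:
    p=Ry.apply(l)+[S[0],S[1],0]+.019*z
    q,e=ik(p,Rt,q);print(l,p,q,round(e,4))
E
```

```text
[0.    0.267 0.611 0.112 0.434 0.381 0.069 0.    0.   ] 6.48779268297428e-05
(0, -0.085, 0.289) [ 0.58  -0.086  0.273] [-0.371  0.036  1.99   0.314  0.546 -2.076] 0.0
(0, -0.085, 0.248) [ 0.58  -0.086  0.232] [-0.371  0.097  2.048  0.392  0.433 -2.164] 0.0
(0, 0, 0.248) [ 0.588 -0.001  0.232] [-0.14   0.1    2.045  0.08   0.387 -1.687] 0.0
(0, 0, 0.226) [ 0.588 -0.001  0.21 ] [-0.14   0.137  2.075  0.095  0.321 -1.704] 0.0
```

```bash
python3 - <<'E'
from h import *
Rt=orient(35,-5); delta([.580,-.0858,.2732],Rt)
print(R.from_quat(env.sense()['tool_rot']).as_matrix())
E
```

```text
cm [ 2.72 18.72  0.06] deg [ 0.05 -0.04 12.7 ] min rows 3.0
[[-7.80813130e-01  3.04033261e-01  5.45797245e-01]
 [ 2.48627905e-01  9.52660960e-01 -1.74989315e-01]
 [-5.73162300e-01 -9.33529565e-04 -8.19441338e-01]]
```

>>> apply_moves([
  {"linear": [0.27,1.0,0],"twist": [0,0,0.7]},
  {"linear": [0.27,2.1,0],"twist": [0,0,1.5]},
  {"linear": [0.27,2.2,0],"twist": [0,0,1.5]},
  {"linear": [0.27,2.2,0],"twist": [0,0,1.5]},
  {"linear": [0.27,2.2,0],"twist": [0,0,1.5]},
  {"linear": [0.27,2.2,0],"twist": [0,0,1.5]},
  {"linear": [0.27,2.2,0],"twist": [0,0,1.5]},
  {"linear": [0.27,2.2,0],"twist": [0,0,1.5]},
  {"linear": [0.27,1.4,0],"twist": [0,0,1]},
  {"linear": [0.27,1.0,0],"twist": [0,0,0.5]},
])

```text
clock: 10.75
tcp_pos: [0.5798, -0.0848, 0.2726]
tool_rot: [0.041, 0.953, -0.013, 0.3]
contact_force: [0.3, 0.2, -1.6]
finger_gap: 0.0119
```

```bash
python3 - <<'E'
from h import *
np.set_printoptions(precision=4,suppress=True)
c=shot('wrist','w5.png');shot('side','s5.png') 
s=env.sense();print(s['clock'],s['tcp_pos'],s['q'],s['contact_force'],s['torque'],s['finger_gap'])
t=cv2.imread('pics/s5.png')
a=cv2.resize(t[155:335,290:440],None,fx=3.3,fy=3.3,interpolation=3)
cv2.imwrite('pics/s5c.png',a)
Rt=orient(35,-5); delta([.580,-.0858,.2732],Rt)
E
```

```text
10.85 [ 0.58   -0.0851  0.2727] [-0.3685  0.0363  1.9917  0.3128  0.5435 -2.075 ] [-0.7151 -0.285  -1.8896] [ 0.057   0.3869 -0.0295] 0.011959764355723606
cm [-0.   -0.07  0.05] deg [ 0.05 -0.02 -0.08] min rows 0.0
```

View pics/s5c.png

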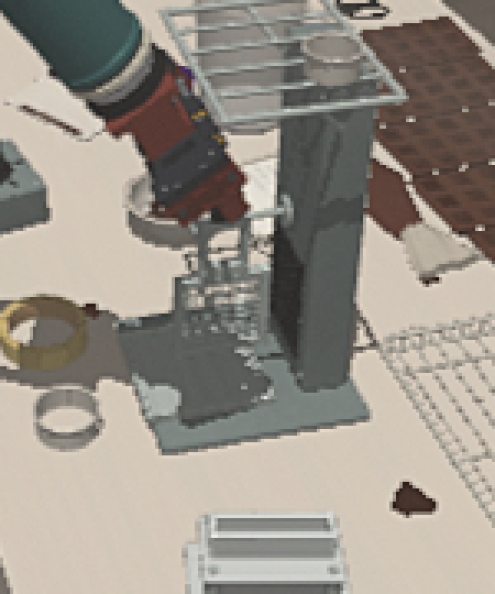

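View pics/w5.png

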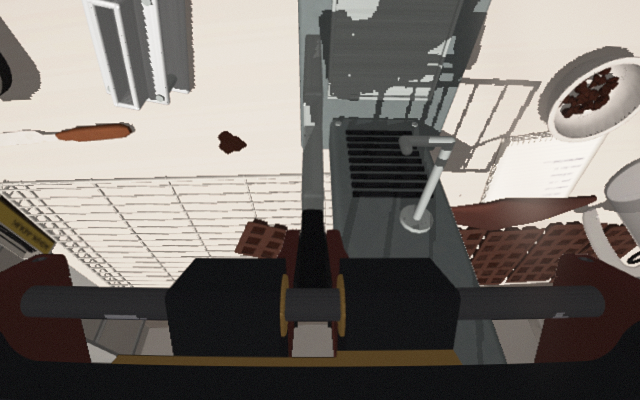

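```bash
python3 - <<'E'
from h import *
t=cv2.imread('pics/w5.png')
cv2.imwrite('pics/w5c.png',cv2.resize(t[100:240,280:470],None,fx=4,fy=4,interpolation=3))
E
```

```text
(no output)
```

View pics/w5c.png

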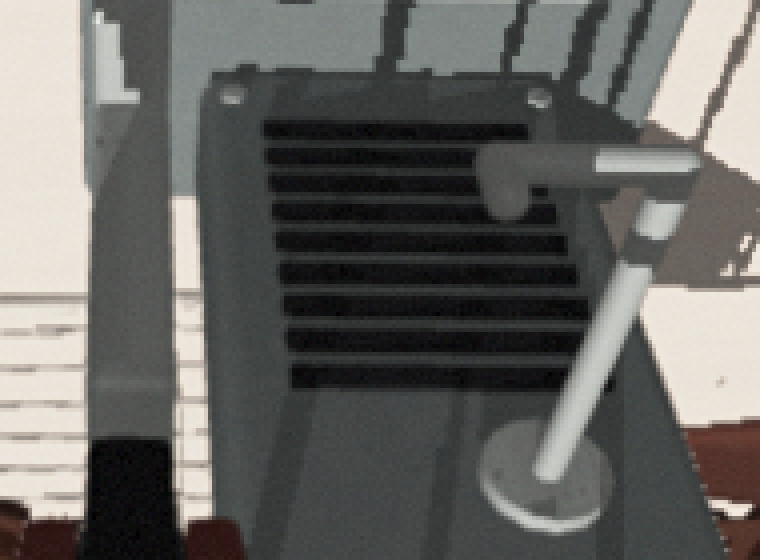

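```bash
python3 - <<'E'
from fit import *
W=pickle.load(open('wrist.pkl','rb'))
d=lambda x,y:np.array([280+x/4-.35,100+y/4-.35])
p=fit([(W,(0,-.017,.199),d(507,206)),(W,(0,.0,.186),d(597,165)),(W,(0,.017,.186),d(683,165)),(W,(.093,.017,.186),d(550,470))],[.577,0,-.09])
# screen: expected tab corner positions given TCP
s=env.sense(); Rt=R.from_quat(s['tool_rot']).as_matrix(); g=s['tcp_pos']-.019*Rt[:,2]; print('grasp pt',g)
x=np.array([-Rt[0,0],-Rt[1,0],0]);x/=np.linalg.norm(x)
for l,n in [((-.013,-.025),'tab low near'),((-.013,-.036),'eye top near'),((-.045,-.074-.03),'')]:
    q=g+x*l[0]+np.array([0,0,l[1]]); print(n,((proj(W,q)-[280,100])*4).round())
q=g+x*(-.015)+np.array([0,0,-.036])
q=g+x*(-.045)+np.array([0,0,-.176]); print('bottom near px',proj(W,q))
E
```

```text
pose [ 5.781e-01 -1.000e-04] -5.27
[[1.9, 0.4], [-1.3, -0.6], [-0.1, -0.3], [-0.0, 0.6]]
grasp pt [ 0.56916786 -0.08411145  0.28821968]
tab low near [132. 435.]
eye top near [132. 373.]
 [132. -88.]
bottom near px [312.90770861  33.21628836]
```

>>> apply_moves([
  {"linear": [0.1,0,-1.0],"twist": [0,0,0]},
  {"linear": [0,0,-1.1],"twist": [0,0,0]},
  {"linear": [0,0,-1.1],"twist": [0,0,0]},
  {"linear": [0,0,-1.0],"twist": [0,0,0]},
  {"linear": [0,0,0],"twist": [0,0,0]},
])

```text
clock: 11.48
tcp_pos: [0.58, -0.0859, 0.229]
tool_rot: [0.042, 0.953, -0.013, 0.299]
contact_force: [-0.1, -0.1, -2.0]
finger_gap: 0.0121
```

```bash
python3 - <<'E'
from h import *
np.set_printoptions(precision=4,suppress=True)
c=shot('side','s6.png') 
s=env.sense();Rt=R.from_quat(s['tool_rot']).as_matrix(); g=s['tcp_pos']-.019*Rt[:,2];print(s['clock'],g,s['q'],s['contact_force'],s['finger_gap'])
t=cv2.imread('pics/s6.png')
# projected eye & lip
x=np.array([-Rt[0,0],-Rt[1,0],0]);x/=np.linalg.norm(x)
for dx,dz in [(-.015,-.036),(.015,-.036),(.015,-.074),(-.015,-.074)]:
    u=proj(c,g+x*dx+[0,0,dz]);u=(u-[300,180]);print('eye',(u*6).round())
Rz=R.from_euler('z',-5.2,degrees=True)
for l in [(0,-.017,.2),(0,-.017,.186),(0,.017,.186),(.095,.017,.186)]:
    print('hook',((proj(c,Rz.apply(l)+[.578,0,0])-[300,180])*6).round())
cv2.imwrite('pics/s6c.png',cv2.resize(t[180:280,300:420],None,fx=6,fy=6,interpolation=3))
E
```

```text
11.525 [ 0.5697 -0.0851  0.2455] [-0.3697  0.1016  2.0504  0.3926  0.4281 -2.1646] [-0.498  -0.3272 -1.6734] 0.012015611118523015
eye [314. 339.]
eye [372. 329.]
eye [369. 389.]
eye [311. 399.]
hook [304. 269.]
hook [303. 291.]
hook [285. 254.]
hook [455. 229.]
```

View pics/s6c.png

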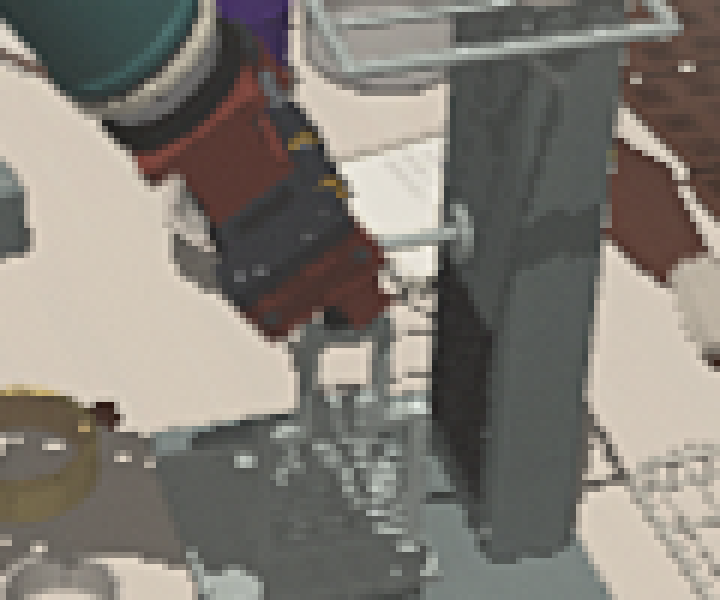

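>>> apply_moves([
  {"linear": [0.1,1.0,0],"twist": [0,0,0]},
  {"linear": [0.1,1.0,0],"twist": [0,0,0]},
  {"linear": [0.1,1.0,0],"twist": [0,0,0]},
  {"linear": [0.1,1.0,0],"twist": [0,0,0]},
  {"linear": [0.1,1.0,0],"twist": [0,0,0]},
  {"linear": [0.1,1.0,0],"twist": [0,0,0]},
  {"linear": [0.1,1.0,0],"twist": [0,0,0]},
  {"linear": [0.1,1.0,0],"twist": [0,0,0]},
  {"linear": [0,0.5,0],"twist": [0,0,0]},
  {"linear": [0,0,0],"twist": [0,0,0]},
])

```text
clock: 12.78
tcp_pos: [0.589, -0.0008, 0.2309]
tool_rot: [0.041, 0.953, -0.014, 0.3]
contact_force: [-0.8, -0.6, -1.5]
finger_gap: 0.0116
```

```bash
python3 - <<'E'
from h import *
np.set_printoptions(precision=4,suppress=True)
c=shot('side','s7.png');w=shot('wrist','w7.png') 
s=env.sense();Rt=R.from_quat(s['tool_rot']).as_matrix(); g=s['tcp_pos']-.019*Rt[:,2];print(s['clock'],g,s['q'],s['contact_force'],s['torque'],s['finger_gap'])
a=cv2.resize(cv2.imread('pics/s7.png')[170:290,310:400],None,fx=5,fy=5,interpolation=3)
b=cv2.resize(cv2.imread('pics/w7.png')[0:300,250:400],None,fx=2,fy=2,interpolation=3)
cv2.imwrite('pics/s7c.png',np.hstack([a,b]))
E
```

```text
12.875 [ 0.5781 -0.0002  0.2464] [-0.1376  0.104   2.0455  0.0751  0.3828 -1.6822] [-0.6866 -1.003  -2.34  ] [ 0.0389  0.4079 -0.0078] 0.011796939342767907
```

View pics/s7c.png

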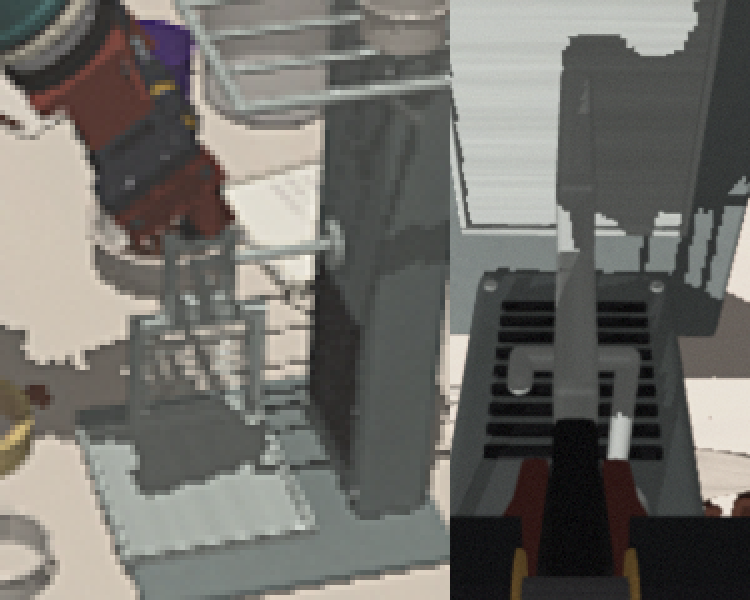

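>>> apply_moves([
  {"linear": [0,0,-0.4],"twist": [0,0,0]},
  {"linear": [0,0,-0.4],"twist": [0,0,0]},
  {"linear": [0,0,-0.4],"twist": [0,0,0]},
  {"linear": [0,0,-0.4],"twist": [0,0,0]},
  {"linear": [0,0,-0.3],"twist": [0,0,0]},
  {"linear": [0,0,0],"twist": [0,0,0]},
])

```text
clock: 13.62
tcp_pos: [0.5886, -0.001, 0.2112]
tool_rot: [0.041, 0.953, -0.014, 0.3]
contact_force: [-0.3, -0.4, -1.9]
finger_gap: 0.0119
```

>>> apply_moves([
  {"linear": [0,0,-0.1],"twist": [0,0,0]},
  {"linear": [0,0,0],"twist": [0,0,0]},
])

```text
clock: 13.88
tcp_pos: [0.5889, -0.0011, 0.2107]
tool_rot: [0.041, 0.953, -0.014, 0.3]
contact_force: [0.2, -0.3, -1.7]
finger_gap: 0.0118
```

>>> apply_moves([
  {"linear": [0,0,-0.1],"twist": [0,0,0]},
  {"linear": [0,0,0],"twist": [0,0,0]},
])

```text
clock: 14.12
tcp_pos: [0.5888, -0.0011, 0.2096]
tool_rot: [0.042, 0.953, -0.014, 0.3]
contact_force: [0.9, -0.3, -0.7]
finger_gap: 0.012
```

>>> apply_moves([
  {"linear": [0,0,-0.1],"twist": [0,0,0]},
  {"linear": [0,0,0],"twist": [0,0,0]},
])

```text
clock: 14.38
tcp_pos: [0.5892, -0.0011, 0.2094]
tool_rot: [0.041, 0.953, -0.014, 0.301]
contact_force: [-3.3, -0.4, 4.3]
finger_gap: 0.0117
```

>>> apply_moves([
  {"linear": [0,0,0],"twist": [0,0,0]},
  {"linear": [0,0,0],"twist": [0,0,0]},
  {"linear": [0,0,0],"twist": [0,0,0]},
  {"linear": [0,0,0],"twist": [0,0,0]},
  {"linear": [0,0,0],"twist": [0,0,0]},
], fingers=4.5)

```text
clock: 15.0
tcp_pos: [0.5889, -0.0011, 0.2086]
tool_rot: [0.042, 0.953, -0.014, 0.3]
contact_force: [-0.4, -0.4, -0.5]
finger_gap: 0.0452
```

```bash
python3 - <<'E'
from h import *
np.set_printoptions(precision=4,suppress=True)
c=shot('side','s8.png');w=shot('wrist','w8.png') 
s=env.sense();print(s['clock'],s['tcp_pos'],s['q'],s['contact_force'],s['torque'],s['finger_gap'])
a=cv2.resize(cv2.imread('pics/s8.png')[170:290,310:400],None,fx=5,fy=5,interpolation=3)
b=cv2.resize(cv2.imread('pics/w8.png')[0:300,250:400],None,fx=2,fy=2,interpolation=3)
cv2.imwrite('pics/s8c.png',np.hstack([a,b]))
print('retreat',(-.15*R.from_quat(s['tool_rot']).as_matrix()[:,2]))
E
```

```text
15.1 [ 0.5889 -0.0011  0.2086] [-0.1373  0.1415  2.0746  0.0895  0.3168 -1.6973] [ 0.5368 -0.9231  0.039 ] [ 0.0255  0.2621 -0.0315] 0.045508883761737826
retreat [-0.0856  0.0076  0.1229]
```

View pics/s8c.png

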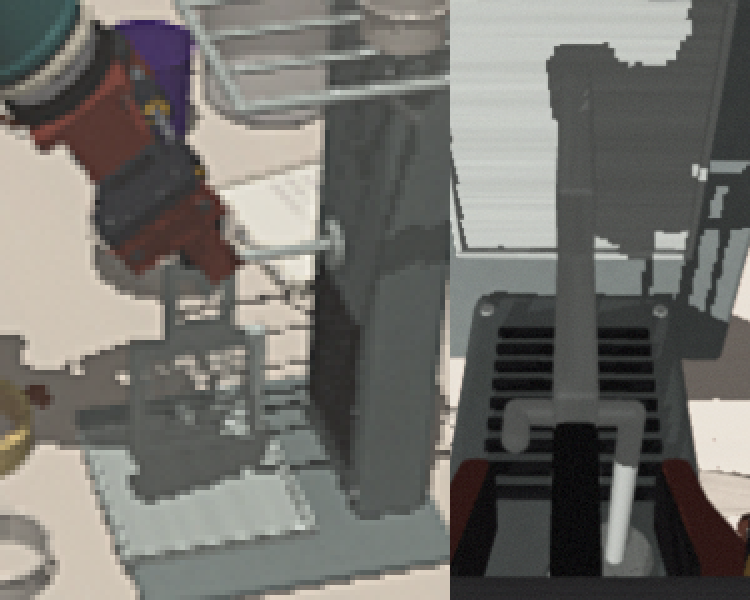

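>>> apply_moves([
  {"linear": [-0.3,0,0.4],"twist": [0,0,0]},
  {"linear": [-0.6,0.1,0.8],"twist": [0,0,0]},
  {"linear": [-0.8,0,1.2],"twist": [0,0,0]},
  {"linear": [-0.9,0.1,1.2],"twist": [0,0,0]},
  {"linear": [-0.9,0.1,1.2],"twist": [0,0,0]},
  {"linear": [-1.2,0.1,1.6],"twist": [0,0,0]},
  {"linear": [-1.5,0.1,2.0],"twist": [0,0,0]},
  {"linear": [-2.0,0.1,2.0],"twist": [0,0,0]},
  {"linear": [-2.5,0.1,2.0],"twist": [0,0,0]},
  {"linear": [0,0,0],"twist": [0,0,0]},
])

```text
clock: 16.35
tcp_pos: [0.4812, 0.006, 0.3349]
tool_rot: [0.042, 0.952, -0.014, 0.302]
contact_force: [0.6, -0.1, 0.1]
finger_gap: 0.045
```

```bash
python3 - <<'E'
from h import *
np.set_printoptions(precision=4,suppress=True)
c=shot('side','s9.png');w=shot('wrist','w9.png') 
s=env.sense();print(s['clock'],s['tcp_pos'],s['q'],s['contact_force'],s['torque'],s['finger_gap'])
a=cv2.resize(cv2.imread('pics/s9.png')[170:290,310:400],None,fx=5,fy=5,interpolation=3)
b=cv2.resize(cv2.imread('pics/w9.png')[0:300,230:400],None,fx=2,fy=2,interpolation=3)
cv2.imwrite('pics/s9c.png',np.hstack([a,b]))
E
```

```text
16.45 [0.4819 0.0059 0.3332] [-0.1673 -0.2245  2.0478  0.069   0.7088 -1.6891] [ 0.16   -0.0564  0.4258] [0.0864 0.2958 0.0116] 0.04526238825562898
```

View pics/s9c.png

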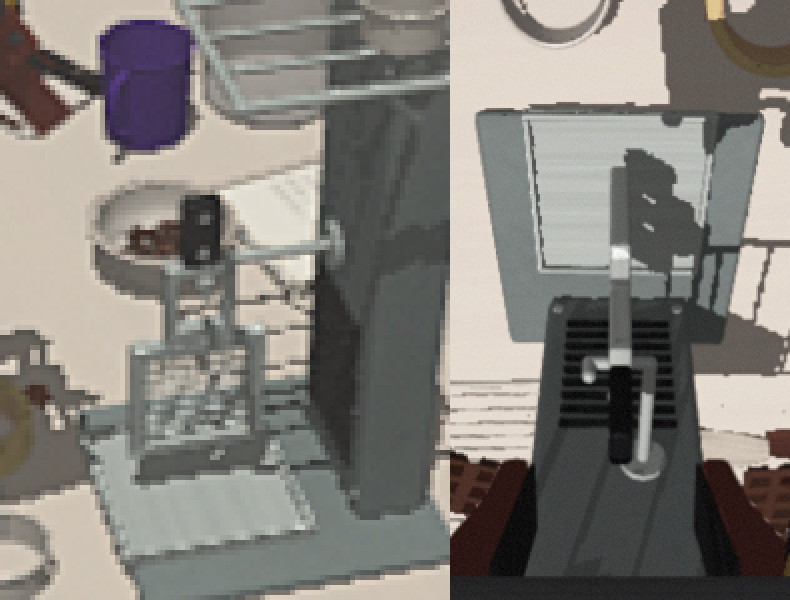

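```bash
python3 - <<'E'
from kin import *
np.set_printoptions(precision=3,suppress=True)
q=env.sense()['q']
B=np.array([.4506,.3616])
for p,l,psi in [((.43,.355,.28),0,6.9),((*B,.12),0,6.9),((*B,.069),0,6.9),((*B,.069),0,-25),((*B,.069),0,-54)]:
    q,e=ik(np.array(p),orient(l,psi),q); print(p,psi,q,round(e,4))
delta([.43,.355,.28],orient(0,6.9))
E
```

```text
(0.43, 0.355, 0.28) 6.9 [ 0.566  0.25   1.524 -0.     1.368 -1.125] 0.0
(np.float64(0.4506), np.float64(0.3616), 0.12) 6.9 [ 0.557  0.438  1.672  0.     1.032 -1.135] 0.0
(np.float64(0.4506), np.float64(0.3616), 0.069) 6.9 [ 0.557  0.505  1.714 -0.     0.923 -1.135] 0.0
(np.float64(0.4506), np.float64(0.3616), 0.069) -25 [ 0.557  0.505  1.714 -0.     0.923 -0.578] 0.0
(np.float64(0.4506), np.float64(0.3616), 0.069) -54 [ 0.557  0.505  1.714 -0.     0.923 -0.072] 0.0
cm [-5.19 34.91 -5.32] deg [-0.52 35.13 11.52] min rows 5.7
```

>>> apply_moves([
  {"linear": [-0.5,3.5,0],"twist": [0,2.5,1.2]},
  {"linear": [-0.5,3.5,0],"twist": [0,3.5,1.2]},
  {"linear": [-0.5,3.5,0],"twist": [0,3.5,1.2]},
  {"linear": [-0.5,3.5,-0.5],"twist": [0,3.6,1.2]},
  {"linear": [-0.5,3.5,-0.8],"twist": [0,3.6,1.2]},
  {"linear": [-0.5,3.5,-0.8],"twist": [0,3.6,1.1]},
  {"linear": [-0.5,3.5,-0.8],"twist": [-0.1,3.6,1.1]},
  {"linear": [-0.6,3.5,-0.8],"twist": [-0.1,3.6,1.1]},
  {"linear": [-0.6,3.5,-0.8],"twist": [-0.1,3.6,1.1]},
  {"linear": [-0.5,3.4,-0.8],"twist": [-0.2,4.0,1.1]},
], fingers=8)

```text
clock: 17.7
tcp_pos: [0.4297, 0.3564, 0.2778]
tool_rot: [-0.059, 0.998, 0.001, -0.003]
contact_force: [1.0, -0.2, -0.6]
finger_gap: 0.0801
```

>>> apply_moves([
  {"linear": [0,0,0],"twist": [0,0,0]},
])

```text
clock: 17.82
tcp_pos: [0.4304, 0.3567, 0.2769]
tool_rot: [-0.059, 0.998, 0.001, -0.003]
contact_force: [0.4, -0.2, 0.3]
finger_gap: 0.0798
```

```bash
python3 - <<'E'
from h import *
np.set_printoptions(precision=4,suppress=True)
w=shot('wrist','w10.png') 
s=env.sense();print(s['clock'],s['tcp_pos'],s['q'],s['contact_force'])
for t in ['control_box','selector_grip']:
    for r in env.regions_of('wrist',t)[:2]: print(t,r['conf'],r['xy'],r['mask'].sum())
delta([.43,.355,.28],orient(0,6.9))
E
```

```text
17.875 [0.4301 0.3554 0.2775] [ 0.5644  0.2538  1.5247  0.0035  1.3659 -1.1252] [ 0.0031 -0.9815  0.3639]
control_box 0.74 [313.7, 192.5] 8331
control_box 0.68 [566.1, 215.8] 8572
selector_grip 0.73 [591.6, 226.3] 1739
selector_grip 0.41 [27.5, 146.6] 1602
cm [0.03 0.07 0.13] deg [-0.11 -0.16  0.2 ] min rows 0.0
```

View pics/w10.png

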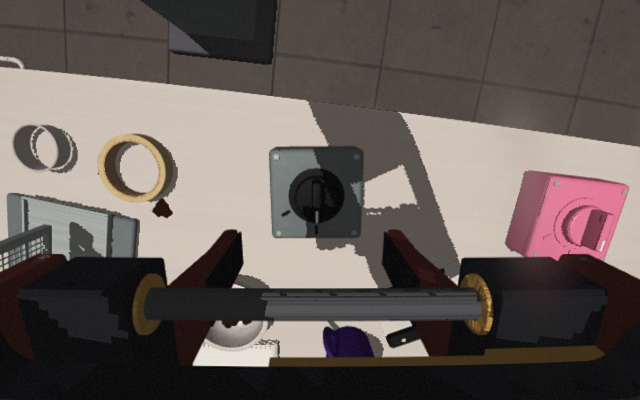

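Two candidates: grey box at (316,192) and pink box at (570,215). The task excludes the pink one, so the grey box is meant. I'll confirm it in an enlarged crop.

```bash
python3 - <<'E'
from h import *
t=cv2.imread('pics/w10.png')
cv2.imwrite('pics/w10c.png',cv2.resize(t[135:250,255:380],None,fx=5,fy=5,interpolation=3))
E
```

```text
(no output)
```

View pics/w10c.png

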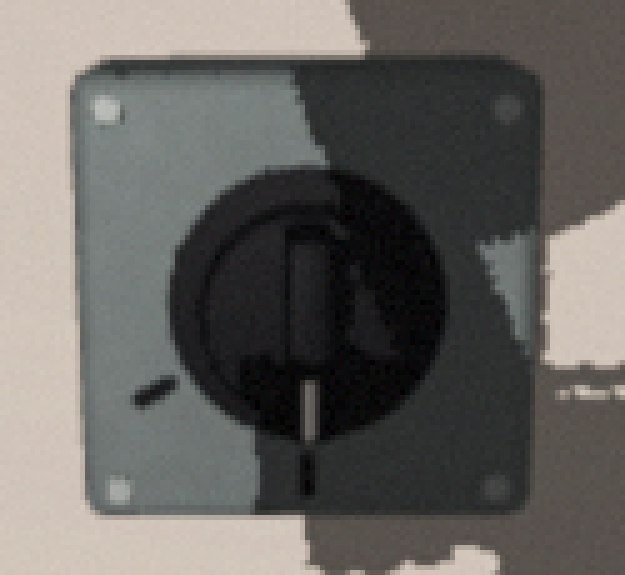

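```bash
python3 - <<'E'
from h import *
from scipy.optimize import least_squares
W=pickle.load(open('wrist.pkl','rb'))
d=lambda x,y:np.array([255+x/5-.4,135+y/5-.4])
# image down=+x, right=+y
pts=[((-1,-1),d(105,110)),((-1,1),d(508,108)),((1,-1),d(118,490)),((1,1),d(497,488))]
def f(p):
    Rz=R.from_euler('z',p[2])
    return np.concatenate([proj(W,Rz.apply([a*p[3],b*p[3],.056])+[p[0],p[1],0])-u for (a,b),u in pts])
s=least_squares(f,[.45,.36,.12,.05]);p=s.x;print(p[:2],np.degrees(p[2]),p[3],s.fun.round(1))
Rz=R.from_euler('z',p[2])
inv=lambda q:((proj(W,q)-[255,135]+.4)*5).round()
for l in [(.025,0,.0965),(-.025,0,.0965),(-.025,.006,.0965),(-.025,-.006,.0965),(.025,0,.071),(0,0.028,.071),(0,-.028,.071),(.028,0,.071)]: print(l,inv(Rz.apply(l)+[p[0],p[1],0]))
E
```

```text
[0.44924186 0.36390296] 7.068780542451463 0.05015426875279978 [ 0.1 -0.  -0.  -0.1  0.1  0.1 -0.1  0. ]
(0.025, 0, 0.0965) [310. 447.]
(-0.025, 0, 0.0965) [309. 237.]
(-0.025, 0.006, 0.0965) [336. 237.]
(-0.025, -0.006, 0.0965) [283. 238.]
(0.025, 0, 0.071) [308. 415.]
(0, 0.028, 0.071) [421. 318.]
(0, -0.028, 0.071) [195. 319.]
(0.028, 0, 0.071) [308. 427.]
```

```bash
python3 - <<'E'
from h import *
delta([.4492,.3639,.077],orient(0,7.07))
E
```

```text
cm [  1.95   0.96 -20.17] deg [-0.11 -0.16  0.37] min rows 3.2
```

>>> apply_moves([
  {"linear": [0.5,0.2,-2.0],"twist": [-0.1,-0.2,0.4]},
  {"linear": [0.5,0.2,-3.0],"twist": [0,0,0]},
  {"linear": [0.5,0.2,-3.0],"twist": [0,0,0]},
  {"linear": [0.4,0.2,-3.0],"twist": [0,0,0]},
  {"linear": [0,0.1,-3.0],"twist": [0,0,0]},
  {"linear": [0,0,-2.5],"twist": [0,0,0]},
  {"linear": [0,0,-1.5],"twist": [0,0,0]},
  {"linear": [0,0,-1.0],"twist": [0,0,0]},
  {"linear": [0,0,-0.7],"twist": [0,0,0]},
  {"linear": [0,0,0],"twist": [0,0,0]},
], fingers=5)

```text
clock: 19.23
tcp_pos: [0.4489, 0.3639, 0.0827]
tool_rot: [-0.062, 0.998, 0.001, 0.001]
contact_force: [0.1, 0.1, 0.7]
finger_gap: 0.0501
```

```bash
python3 - <<'E'
from h import *
np.set_printoptions(precision=4,suppress=True)
w=shot('wrist','w11.png') 
s=env.sense();print(s['clock'],s['tcp_pos'],s['q'],s['contact_force'],s['finger_gap'])
delta([.4492,.3639,.077],orient(0,7.07))
cv2.imwrite('pics/w11c.png',cv2.resize(cv2.imread('pics/w11.png')[120:400,180:460],None,fx=2,fy=2,interpolation=3))
E
```

```text
19.275 [0.4491 0.3641 0.083 ] [ 0.5613  0.4848  1.7046  0.0008  0.9495 -1.134 ] [-0.5323 -0.7534  0.8535] 0.050160041195173435
cm [ 0.01 -0.02 -0.6 ] deg [-0.11  0.11 -0.04] min rows 0.1
```

View pics/w11c.png

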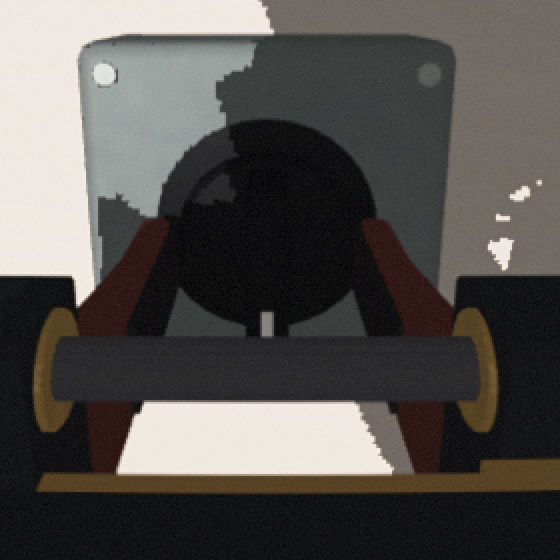

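>>> apply_moves([
  {"linear": [0,0,-0.5],"twist": [0,0,0]},
  {"linear": [0,0,0],"twist": [0,0,0]},
  {"linear": [0,0,0],"twist": [0,0,0]},
  {"linear": [0,0,0],"twist": [0,0,0]},
  {"linear": [0,0,0],"twist": [0,0,0]},
  {"linear": [0,0,0],"twist": [0,0,0]},
  {"linear": [0,0,0],"twist": [0,0,0]},
  {"linear": [0,0,0],"twist": [0,0,0]},
], fingers=0, grip_force=45)

```text
clock: 20.27
tcp_pos: [0.4489, 0.3643, 0.0778]
tool_rot: [-0.062, 0.998, 0.001, 0.001]
contact_force: [-0.9, 3.2, 1.1]
finger_gap: 0.0117
```

Gripped. Now I push down about 6.5 mm.

>>> apply_moves([
  {"linear": [0,0,-0.2],"twist": [0,0,0]},
  {"linear": [0,0,-0.2],"twist": [0,0,0]},
  {"linear": [0,0,-0.2],"twist": [0,0,0]},
  {"linear": [0,0,0],"twist": [0,0,0]},
])

```text
clock: 20.78
tcp_pos: [0.449, 0.3643, 0.0719]
tool_rot: [-0.062, 0.998, 0.001, 0.001]
contact_force: [-2.7, 2.8, 6.6]
finger_gap: 0.0116
```

>>> apply_moves([
  {"linear": [0,0,-0.1],"twist": [0,0,0]},
  {"linear": [0,0,0],"twist": [0,0,0]},
])

```text
clock: 21.02
tcp_pos: [0.4489, 0.3643, 0.0711]
tool_rot: [-0.062, 0.998, 0.001, 0.001]
contact_force: [-2.2, 3.0, 7.0]
finger_gap: 0.0117
```

>>> apply_moves([
  {"linear": [0,0,0],"twist": [0,0,-3]},
  {"linear": [0,0,0],"twist": [0,0,-3]},
  {"linear": [0,0,0],"twist": [0,0,0]},
])

```text
clock: 21.4
tcp_pos: [0.4489, 0.3643, 0.0712]
tool_rot: [-0.009, 1.0, 0.001, 0.001]
contact_force: [-3.0, 2.4, 7.7]
finger_gap: 0.0118
```

```bash
python3 - <<'E'
from h import *
s=env.sense();print(s['clock'],s['tcp_pos'],s['contact_force'],s['torque'],s['finger_gap'])
E
```

```text
21.4 [0.44890642 0.36434986 0.07116966] [-3.03879497  2.3586333   7.74985984] [0.51796565 0.56048423 0.05367974] 0.011825714795080041
```

Low torque about z, so it is turning. On with the remaining 54°.

>>> apply_moves([
  {"linear": [0,0,0],"twist": [0,0,-6]},
  {"linear": [0,0,0],"twist": [0,0,-6]},
  {"linear": [0,0,0],"twist": [0,0,-6]},
  {"linear": [0,0,0],"twist": [0,0,-6]},
  {"linear": [0,0,0],"twist": [0,0,-6]},
  {"linear": [0,0,0],"twist": [0,0,-6]},
  {"linear": [0,0,0],"twist": [0,0,-6]},
  {"linear": [0,0,0],"twist": [0,0,-6]},
  {"linear": [0,0,0],"twist": [0,0,-5.5]},
  {"linear": [0,0,0],"twist": [0,0,0]},
])

```text
clock: 22.65
tcp_pos: [0.4495, 0.3653, 0.0715]
tool_rot: [0.442, 0.897, 0.002, 0.001]
contact_force: [-2.4, 5.8, 8.0]
finger_gap: 0.0117
```

```bash
python3 - <<'E'
from h import *
s=env.sense();print(s['clock'],s['tcp_pos'],s['contact_force'],s['torque'],s['finger_gap'])
M=R.from_quat(s['tool_rot']).as_matrix();print(np.degrees(np.arctan2(-M[1,0],-M[0,0]))-7.07)
w=shot('wrist','w12.png')
cv2.imwrite('pics/w12c.png',cv2.resize(cv2.imread('pics/w12.png')[120:400,180:460],None,fx=2,fy=2,interpolation=3))
E
```

```text
22.65 [0.44945423 0.36534929 0.07146123] [-2.38765423  5.75627896  7.98054588] [ 0.95770085  0.62903831 -0.01797534] 0.01166688871186657
-59.54695627258104
```

View pics/w12c.png

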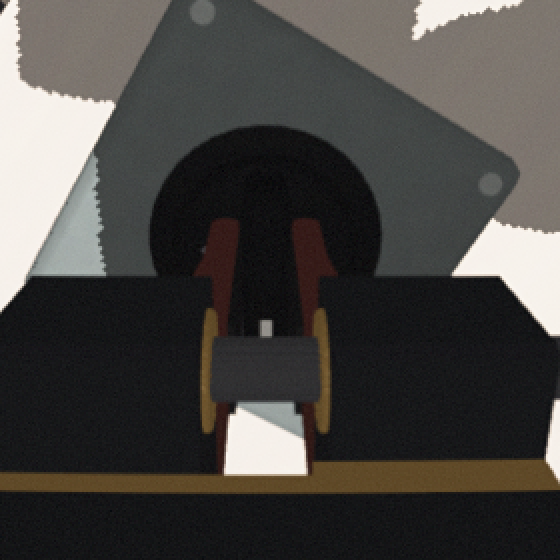

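>>> apply_moves([
  {"linear": [0,0,0],"twist": [0,0,-0.7]},
  {"linear": [0,0,0],"twist": [0,0,0]},
  {"linear": [0,0,0.2],"twist": [0,0,0]},
  {"linear": [0,0,0.2],"twist": [0,0,0]},
  {"linear": [0,0,0.2],"twist": [0,0,0]},
  {"linear": [0,0,0],"twist": [0,0,0]},
])

```text
clock: 23.45
tcp_pos: [0.4494, 0.3653, 0.0771]
tool_rot: [0.447, 0.894, 0.002, 0.001]
contact_force: [-1.9, 5.3, 3.8]
finger_gap: 0.012
```

```bash
python3 - <<'E'
from h import *
s=env.sense();print(s['clock'],s['tcp_pos'],s['contact_force'],s['torque'],s['finger_gap'])
M=R.from_quat(s['tool_rot']).as_matrix();print(np.degrees(np.arctan2(-M[1,0],-M[0,0]))-7.07)
E
```

```text
23.45 [0.44938893 0.36530595 0.07707382] [-1.85102968  5.26542741  3.82865233] [1.06002799 0.41166627 0.01406317] 0.011959739451476032
-60.18303790743172
```

>>> apply_moves([
  {"linear": [0,0,0.1],"twist": [0,0,0]},
  {"linear": [0,0,0],"twist": [0,0,0]},
])

```text
clock: 23.7
tcp_pos: [0.4494, 0.3653, 0.0778]
tool_rot: [0.447, 0.894, 0.002, 0.001]
contact_force: [-0.6, 7.4, 1.4]
finger_gap: 0.0123
```

>>> apply_moves([
  {"linear": [0,0,0],"twist": [0,0,0]},
  {"linear": [0,0,0],"twist": [0,0,0]},
  {"linear": [0,0,0],"twist": [0,0,0]},
  {"linear": [0,0,0],"twist": [0,0,0]},
  {"linear": [0,0,0],"twist": [0,0,0]},
], fingers=5)

```text
clock: 24.32
tcp_pos: [0.4488, 0.3638, 0.0776]
tool_rot: [0.447, 0.895, 0.0, 0.001]
contact_force: [0.4, -0.3, -0.2]
finger_gap: 0.0499
```

>>> apply_moves([
  {"linear": [0,0,0.5],"twist": [0,0,0]},
  {"linear": [0,0,1.5],"twist": [0,0,0]},
  {"linear": [0,0,2.5],"twist": [0,0,0]},
  {"linear": [0,0,3],"twist": [0,0,0]},
  {"linear": [0,0,3],"twist": [0,0,0]},
  {"linear": [0,0,3],"twist": [0,0,0]},
  {"linear": [0,0,3],"twist": [0,0,0]},
  {"linear": [0,0,3],"twist": [0,0,0]},
  {"linear": [0,0,0],"twist": [0,0,0]},
])

```text
clock: 25.45
tcp_pos: [0.4503, 0.3649, 0.2763]
tool_rot: [0.447, 0.895, 0.003, 0.003]
contact_force: [0.3, -0.1, -0.3]
finger_gap: 0.0498
```

```bash
python3 - <<'E'
from h import *
s=env.sense();print(s['clock'],s['tcp_pos'],s['contact_force'],s['finger_gap'])
shot('wrist','w13.png');shot('side','s13.png');shot('top','t13.png')
a=cv2.resize(cv2.imread('pics/s13.png')[150:300,250:410],None,fx=3,fy=3,interpolation=3)
b=cv2.imread('pics/w13.png')[0:300,170:470]; b=cv2.resize(b,(450,450))
cv2.imwrite('pics/e13.png',cv2.resize(np.hstack([a,b]),None,fx=.85,fy=.85))
E
```

```text
25.45 [0.45029957 0.364908   0.27625843] [ 0.28125033 -0.13418005 -0.26422193] 0.04978569208173153
```

View pics/e13.png

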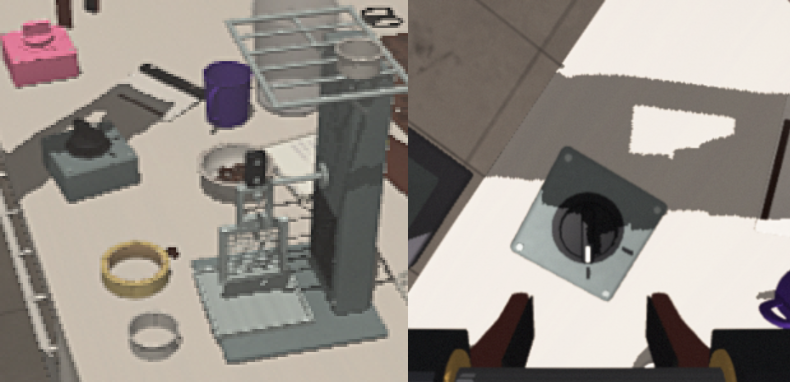

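View pics/w13.png

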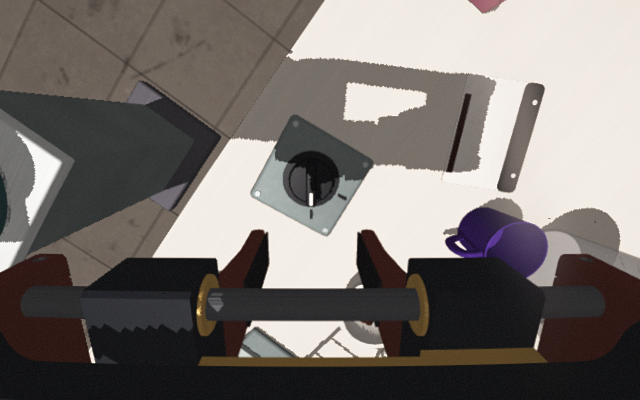

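View pics/t13.png

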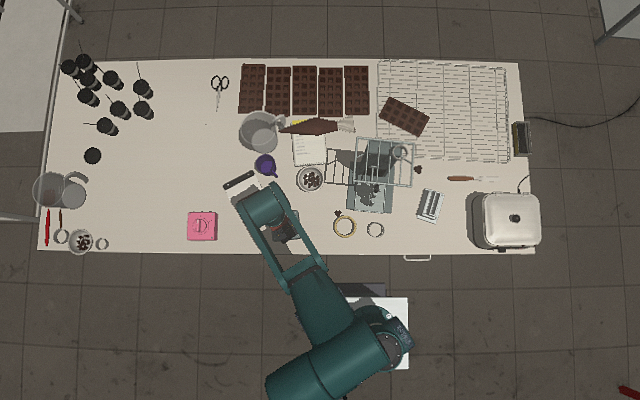

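```bash
python3 - <<'E'
from h import *
W=pickle.load(open('wrist.pkl','rb'))
t=cv2.imread('pics/w13.png')
cv2.imwrite('pics/w13c.png',cv2.resize(t[110:240,245:380],None,fx=4.6,fy=4.6,interpolation=3))
inv=lambda q:((proj(W,q)-[245,110]+.4)*4.6).round()
for yaw in (7.07-60,):
  Rz=R.from_euler('z',yaw,degrees=True)
  for dz in (0,-.007):
    print(dz,[inv(Rz.apply(l)+[.4492,.3639,dz]).tolist() for l in [(.025,0,.0965),(-.025,.006,.0965),(-.025,-.006,.0965),(0,.028,.071),(0,-.028,.071),(-.028,0,.071)]])
Rz=R.from_euler('z',7.07,degrees=True)
print([inv(Rz.apply((a*.05015,b*.05015,.056))+[.4492,.3639,0]).tolist() for a in(-1,1) for b in (-1,1)])
E
```

```text
0 [[304.0, 445.0], [328.0, 247.0], [278.0, 247.0], [409.0, 328.0], [197.0, 329.0], [303.0, 223.0]]
-0.007 [[304.0, 438.0], [327.0, 243.0], [279.0, 243.0], [407.0, 324.0], [199.0, 325.0], [303.0, 220.0]]
[[57.0, 385.0], [232.0, 62.0], [368.0, 554.0], [554.0, 251.0]]
```

View pics/w13c.png

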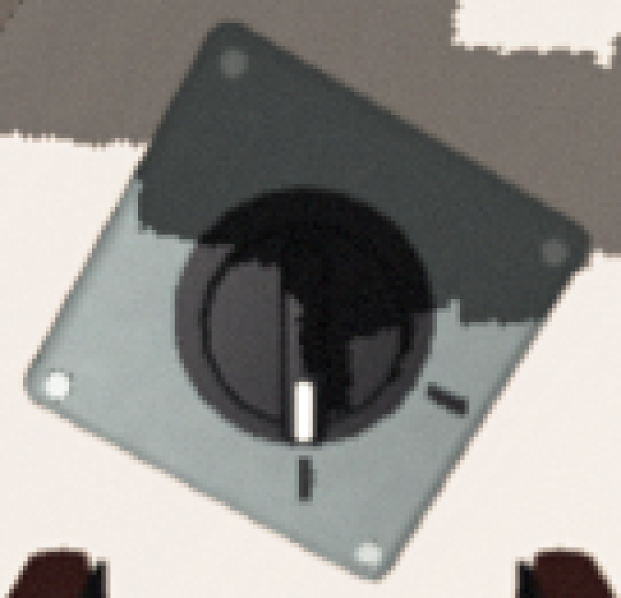

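```bash
python3 - <<'E'
from h import *
a=cv2.imread('pics/side0.png').astype(int);b=cv2.imread('pics/s13.png').astype(int)
t0=cv2.imread('pics/top0.png').astype(int);t1=cv2.imread('pics/t13.png').astype(int)
print('top diff tape/cutter/bowl',[np.abs(t0[y0:y1,x0:x1]-t1[y0:y1,x0:x1]).mean().round(1) for x0,x1,y0,y1 in [(332,357,210,238),(366,385,220,238),(297,324,165,192)]])
print(env.sign_off())
E
```

```text
top diff tape/cutter/bowl [np.float64(3.9), np.float64(4.3), np.float64(3.3)]
the job is handed in; nothing more can be done
None
```

The screen now hangs by its eye on the drying stand's hook. The selector on the grey control box is at the other position and back up. I handed the job in at about 25.7 s.

- **Screen:** I gripped it by the tab with the tool leaned 35°, lifted it out of the rack and brought it sideways over the lip. I then lowered it until the wrist force showed the bar carrying it and let go. The last side and wrist pictures show it hanging in the throat.
- **Selector:** I pushed the bar in by about 6–7 mm, turned it 60° clockwise, let it rise and released it. In the wrist picture its white line points at the second mark. The bar's height in the picture and the wrist force both fit it being back up. The height check is only a few pixels, so it is weaker evidence than the angle.
- **Bystanders:** Before-and-after top pictures show no movement of the bowl, ring cutter or tape roll. The gripper was clear of everything at the end.
- **What went wrong:** Early on, two of three queued moves were refused because I had left out the "twist" field, so the arm took a detour. It touched nothing, and I re-planned from there.

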